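Unstack the test cartridges, load the reader and latch it

ROBOT

A 7-joint arm with a two-finger parallel gripper is mounted at the origin on the work surface. World frame = base frame: x ahead of the robot, y to its left, z up, the work surface at z = 0. Lengths are in m, angles in rad, forces in N, time in s.
With the tool pointing down it reaches from about 0.425 to 1.025 m from the base axis. Payload 9.4 kg.
Tool frame: the origin (TCP) lies between the finger pads; the fingertips stand 8 mm ahead of it and the grasp point (between the pads) lies 11 mm behind it; z points along the fingers, x is the direction in which the jaws open and shut, and the axes are right-handed (so a half turn about z gives the same grasp; the last joint's range is limited). The gripper opens to 85 mm and grips with 20 to 120 N. Pads are 22 mm wide; open, the fingers measure 114 mm over their backs; the gripper's body (76 mm by 85 mm) begins 54 mm behind the grasp point. The pads swing forward as they close: fully open they stand 13 mm farther back than shut.
Start: joints at [-1.189, 0.599, -0.003, 1.599, 0.002, 0.943, -0.08], TCP at [0.321, 0.65, 0.239] pointing down, gripper open.
Joint ranges: [-2.57, 2.57], [-0.35, 1.97], [-1.29, 1.29], [0.11, 2.56], [-1.05, 4.19], [0.11, 1.86], [-2.63, 2.63]. Speed limits (rad/s): [2.22, 2.22, 3.01, 3.01, 3.14, 3.14, 3.14].

INTERFACE

Orientations are given as a unit quaternion [w, x, y, z].
In Python, from workcell import manip gives the robot as it stands. The module is installed in compiled form; this text tells all that it offers.
- The arm moves only by the tool arm_command, never from a script. Its argument "commands" is a list that holds one entry, the list of rows, each a list of 7 numbers: the shift along the tool's x, y, z as a fraction of full scale, then the turn, a rotation vector about the tool's x, y, z as a fraction of full scale, then the opening, from 0 (shut) to 1 (fully open). In form: [[[dx, dy, dz, rx, ry, rz, jaw], ...]]. A call has 1 to 12 rows; each row shifts and turns the commanded pose from where the row before left it, along the tool's axes as they then stand; what a row does not reach is not made up. Full scale, the value 1, is 0.5 m for a shift and 180 degrees for a turn. A row lasts 1/8 s, in which the tool goes at most 62.5 mm and 10.7 degrees, less where a joint would pass 70% of its speed; a pose out of reach is approached as far as the arm can. A call with a number of a shift or a turn outside -1 to 1 is refused whole. A call with a gripper value outside its range is refused whole. The fingers move at their own pace and stop on an object; "newtons" is the grip in N (left out, the last holds). Time passes only in rows, so rows that do not move let the fingers close. It gives the time, the measured TCP pose, the force and the opening at its end, in the units of the state.
- manip.observe(): the state, without advancing time (a new reading comes with each control period).
- manip.grab_frame(name): name is "scene" or "top"; returns a dict with "image" (384x512x3 uint8, blue, green, red), "camera_matrix" (3x3 intrinsics, pixels), "dist_coeffs" ([k1, k2, p1, p2, k3] as OpenCV has them; the pictures are not rectified), "rvec" (rotation vector, rad) and "tvec" (3), from world to camera coordinates, as OpenCV has them. Camera axes: x right, y down, z forward; pixel columns grow to the right and rows downward; lengths in m; the calibration is good to about 2 mm. A picture is of the moment at which its call begins. There is no depth.
- manip.hand_in(): hands the job in, once; it reports no verdict.
The state is a dict: "time": time; "joint_pos": joint angles; "joint_vel": joint speeds; "tau": joint torques, N m; "tool_pos": TCP position; "tool_rot": TCP orientation; "ft_force": force on the tool from outside, world axes, zero at the start; "ft_torque": the same for the moment, N m; "opening": opening from 0.0 (shut) to 1.0 (fully open).
Only numpy, scipy, OpenCV 4.12 (cv2) and the standard library are available. Lean on these libraries where they do the work, as an engineer would, in place of code of your own. Each camera call takes 0.05 s, during which the arm holds its last target. There are 200 camera calls.

TASK

Take the stack apart: lay every white test cartridge inside the reader's tray (draw the tray out first) and set all three green spacer plates, on their feet, in one neat pile centred on the blue mat and lined up with it. When all cartridges are in the tray, push the tray fully home under the hood, and after that swing the latch bar shut into its catch. Do not tip a plate over, and leave the canister, bottle and tube rack alone.

Things in the scene. Friction and masses are not known exactly. Their poses are not given: they have to be found in the camera images.
- cart1: Sealed test cartridge: white block with purple label, 50 (its x) x 30 (y) x 18 mm high, 35 g. Origin: underside centre. Three or four of the five are there (None if absent). They lie in the stack: on the grey board under plate1, on a plate under the next one, or on the top plate, long side about parallel to the rib, centre about 50 mm from it.
- cart2: Sealed test cartridge: white block with purple label, 50 (its x) x 30 (y) x 18 mm high, 35 g. Origin: underside centre. Three or four of the five are there (None if absent). They lie in the stack: on the grey board under plate1, on a plate under the next one, or on the top plate, long side about parallel to the rib, centre about 50 mm from it.
- cart3: Sealed test cartridge: white block with purple label, 50 (its x) x 30 (y) x 18 mm high, 35 g. Origin: underside centre. Three or four of the five are there (None if absent). They lie in the stack: on the grey board under plate1, on a plate under the next one, or on the top plate, long side about parallel to the rib, centre about 50 mm from it.
- cart4: Sealed test cartridge: white block with purple label, 50 (its x) x 30 (y) x 18 mm high, 35 g. Origin: underside centre. Three or four of the five are there (None if absent). They lie in the stack: on the grey board under plate1, on a plate under the next one, or on the top plate, long side about parallel to the rib, centre about 50 mm from it.
- cart5: Sealed test cartridge: white block with purple label, 50 (its x) x 30 (y) x 18 mm high, 35 g. Origin: underside centre. Three or four of the five are there (None if absent). They lie in the stack: on the grey board under plate1, on a plate under the next one, or on the top plate, long side about parallel to the rib, centre about 50 mm from it.
- plate1: Green spacer plate, 180 (its x) x 110 (y) x 5 mm, on two foot bars along its short edges (12 mm wide, 26 mm high); its upper face is 31 mm above its origin. In the middle a grip rib 12 mm thick (x), 60 mm long (y), 18 mm high to lift it by. Origin: underside centre, level with the foot soles; z up. 160 g. Plates stack at 31 mm pitch; plate1 lowest, plate3 top at the start; all are always there.
- plate2: Green spacer plate, 180 (its x) x 110 (y) x 5 mm, on two foot bars along its short edges (12 mm wide, 26 mm high); its upper face is 31 mm above its origin. In the middle a grip rib 12 mm thick (x), 60 mm long (y), 18 mm high to lift it by. Origin: underside centre, level with the foot soles; z up. 160 g. Plates stack at 31 mm pitch; plate1 lowest, plate3 top at the start; all are always there.
- plate3: Green spacer plate, 180 (its x) x 110 (y) x 5 mm, on two foot bars along its short edges (12 mm wide, 26 mm high); its upper face is 31 mm above its origin. In the middle a grip rib 12 mm thick (x), 60 mm long (y), 18 mm high to lift it by. Origin: underside centre, level with the foot soles; z up. 160 g. Plates stack at 31 mm pitch; plate1 lowest, plate3 top at the start; all are always there.
- pallet: Grey board 210 x 140 x 8 mm, fixed, on which the stack stands at the start. Origin: centre of its underside, at table level; x along the long side.
- mat: Blue mat 210 x 140 x 4 mm, fixed: the place for the pile of spacer plates. Origin: centre of its underside, at table level; x along its long side.
- dock: Cartridge reader, fixed. Origin at table level, mid front, where the tray's front face is when home; x points inwards (away from the robot), y to the left seen from the robot, z up. Base plate 6 mm thick, x -160 to +160 mm, 190 mm wide. The white hood covers x +30 to +155 mm, y -95 to +95 mm: roof underside at 58 mm, top at 68 mm height. A steel catch bracket is at x -20, y -108 mm (46 mm high).
- tray (a joint): How far the reader's tray is drawn out, in m: 0 = fully home under the hood (an end stop), 0.13 = fully drawn out (stop), all of the tray's floor then in the open. It slides along the dock's x with about 1.2 N friction and stays where left. It starts partly out.
- tray_floor (a point): Centre of the tray's inner floor, 12 mm above the table; axes as the dock's. The floor inside measures 120 mm (x) by 150 mm (y). Side and rear walls rise 12 mm above the floor; the black front panel is 6 mm thick, its inner face 60 mm from this point towards -x and its top 33 mm above the floor.
- tray_tab (a point): Middle of the top of the orange tab that stands on the tray's front panel: 12 mm (x) x 20 mm (y), rising 32 mm above the panel's top edge, tab top 77 mm above the table. To pull and push the tray by; fingers fit on its two y sides.
- latch (a joint): Angle of the steel latch bar, in rad: 0 = closed, across the front of the tray with its end in the catch (a stop); 1.57 = points straight out of the front (dock's -x); up to 2.0 swung farther outwards. It swings level about the vertical pin at point latch_hinge, with some friction (0.06 N m), and stays where left. Starts open, 1.6 to 1.95.
- latch_hinge (a point): The latch's vertical pivot axis, 30 mm above the table, fixed to the dock at its x -20, y +112 mm. Axes as the dock's. The bar runs from here: 215 mm long, 10 mm thick, 14 mm high (23 to 37 mm above the table); at joint value q it points along (-sin q, -cos q) in the dock's x, y.
- latch_mid (a point): Red part of the latch bar, on the bar's centre line 120 mm from the pivot, 30 mm above the table: the place to push it.
- canister: Bystander: open steel canister, 84 mm diameter, 110 mm high, loose. Origin: centre of its underside.
- bottle: Bystander: pink disinfectant bottle, 64 mm diameter, 190 mm high, loose. Origin: centre of its underside.
- tube_rack: Bystander: white rack with purple-capped tubes, 90 x 170 x 75 mm, loose. Origin: centre of its underside.
Not all that is in view belongs to the job. Leave any pink look-alike of the plate1 alone.

How it is judged:
On the way, in this order (a step that is already met when the one before it is completed fails the run):
1. all cartridges lie in the tray, the tray being drawn out (x of cart1 in the frame of tray_floor between -0.06 and 0.06 m and y of cart1 in the frame of tray_floor between -0.074 and 0.074 m and z of cart1 in the frame of tray_floor between -0.006 and 0.035 m and linear speed of each of cart1, cart2, cart3, cart4, cart5 below 0.03 m/s and x of cart2 in the frame of tray_floor between -0.06 and 0.06 m and y of cart2 in the frame of tray_floor between -0.074 and 0.074 m and z of cart2 in the frame of tray_floor between -0.006 and 0.035 m and x of cart3 in the frame of tray_floor between -0.06 and 0.06 m and y of cart3 in the frame of tray_floor between -0.074 and 0.074 m and z of cart3 in the frame of tray_floor between -0.006 and 0.035 m and x of cart4 in the frame of tray_floor between -0.06 and 0.06 m and y of cart4 in the frame of tray_floor between -0.074 and 0.074 m and z of cart4 in the frame of tray_floor between -0.006 and 0.035 m and x of cart5 in the frame of tray_floor between -0.06 and 0.06 m and y of cart5 in the frame of tray_floor between -0.074 and 0.074 m and z of cart5 in the frame of tray_floor between -0.006 and 0.035 m and value of joint tray above 0.015 m), for 0.2 s.
2. the tray is pushed fully home with the cartridges in it (x of cart1 in the frame of tray_floor between -0.06 and 0.06 m and y of cart1 in the frame of tray_floor between -0.074 and 0.074 m and z of cart1 in the frame of tray_floor between -0.006 and 0.035 m and linear speed of each of cart1, cart2, cart3, cart4, cart5 below 0.03 m/s and x of cart2 in the frame of tray_floor between -0.06 and 0.06 m and y of cart2 in the frame of tray_floor between -0.074 and 0.074 m and z of cart2 in the frame of tray_floor between -0.006 and 0.035 m and x of cart3 in the frame of tray_floor between -0.06 and 0.06 m and y of cart3 in the frame of tray_floor between -0.074 and 0.074 m and z of cart3 in the frame of tray_floor between -0.006 and 0.035 m and x of cart4 in the frame of tray_floor between -0.06 and 0.06 m and y of cart4 in the frame of tray_floor between -0.074 and 0.074 m and z of cart4 in the frame of tray_floor between -0.006 and 0.035 m and x of cart5 in the frame of tray_floor between -0.06 and 0.06 m and y of cart5 in the frame of tray_floor between -0.074 and 0.074 m and z of cart5 in the frame of tray_floor between -0.006 and 0.035 m and value of joint tray below 0.006 m), for 0.2 s.
3. the latch is swung shut into its catch, the tray home (value of joint tray below 0.006 m and value of joint latch below 0.05 rad), for 0.2 s.
At the end, for the whole second after the job is handed in: Every cartridge is inside the tray walls, at most 35 mm above its floor; tray home within 6 mm, latch shut within 0.05 rad; all three plates on their feet (tilt under 0.08 rad), each within 35 mm of the mat centre and 0.25 rad of its direction, at rest (all of step 3 and x of cart1 in the frame of tray_floor between -0.06 and 0.06 m and y of cart1 in the frame of tray_floor between -0.074 and 0.074 m and z of cart1 in the frame of tray_floor between -0.006 and 0.035 m and x of cart2 in the frame of tray_floor between -0.06 and 0.06 m and y of cart2 in the frame of tray_floor between -0.074 and 0.074 m and z of cart2 in the frame of tray_floor between -0.006 and 0.035 m and x of cart3 in the frame of tray_floor between -0.06 and 0.06 m and y of cart3 in the frame of tray_floor between -0.074 and 0.074 m and z of cart3 in the frame of tray_floor between -0.006 and 0.035 m and x of cart4 in the frame of tray_floor between -0.06 and 0.06 m and y of cart4 in the frame of tray_floor between -0.074 and 0.074 m and z of cart4 in the frame of tray_floor between -0.006 and 0.035 m and x of cart5 in the frame of tray_floor between -0.06 and 0.06 m and y of cart5 in the frame of tray_floor between -0.074 and 0.074 m and z of cart5 in the frame of tray_floor between -0.006 and 0.035 m and horizontal distance between each of plate1, plate2, plate3 and mat below 0.035 m and angle between each of plate1, plate2, plate3's own z axis and vertical below 0.08 rad and angle between the x axis of each of plate1, plate2, plate3 and the x axis of mat, either way round below 0.25 rad and linear speed of each of plate1, plate2, plate3 below 0.03 m/s); the robot touches nothing.
It fails at once if a bystander is shifted by more than 3 cm (distance of any of canister, bottle, tube_rack from where it was at the start of the episode above 0.03 m).
It fails at once if a spacer plate is tipped over (angle between any of plate1, plate2, plate3's own z axis and vertical above 0.7 rad).
Of cart1, cart2, cart3, cart4, cart5 only 3 to 4 are there at a start; the rules pass over those that are not, and their reading is None.
At some moment in a run one of cart1, cart2, cart3, cart4, cart5 may be knocked a few centimetres aside while the robot is not near it.
It also fails if it takes over 210 s, if anything falls off the work surface, if the arm or the gripper's body presses on something with over 40 N, if the wrist force passes 120 N, or if a joint passes its speed limit or range.

## Working session

There is one attempt and no reset: what is moved stays moved. The work goes in short steps, Python scripts to look and compute and a tool call to move; the robot and the scene stay as the last step left them, time stands still between calls to the robot, and variables do not carry over. Pictures are saved under pics/ and viewed, about 12 in all and at most 16, crops included, and the job is handed in when it is done.

Besides the shell and the picture viewer there is one more tool, called after "Call:" by a JSON object that holds its "method" and its "body", one argument or row to a line. arm_command: Moves the arm, as the interface text tells. Shift numbers are shares of 0.5 m and turn numbers shares of 180 degrees, none past 1 either way. Its arguments: {"type":"object","properties":{"commands":{"type":"array","items":{"type":"array","items":{"type":"array","items":{"type":"number","minimum":-1,"maximum":1}}}},"newtons":{"type":"number"}},"required":["commands"]}

```bash
mkdir -p pics
cat > h.py <<'E'
import numpy as np, cv2
from workcell import manip
def grab(n,fn=None):
    f=manip.grab_frame(n)
    if fn: cv2.imwrite('pics/'+fn,f['image'])
    return f
def proj(f,P):
    return cv2.projectPoints(np.array(P,float).reshape(-1,3),np.array(f['rvec']),np.array(f['tvec']),np.array(f['camera_matrix']),np.array(f['dist_coeffs']))[0].reshape(-1,2)
def ray(f,uv,z):
    "pixels -> world points at height z"
    u=cv2.undistortPoints(np.array(uv,float).reshape(-1,1,2),np.array(f['camera_matrix']),np.array(f['dist_coeffs'])).reshape(-1,2)
    R=cv2.Rodrigues(np.array(f['rvec']))[0];c=-R.T@np.array(f['tvec']).ravel()
    d=np.c_[u,np.ones(len(u))]@R
    return c+d*((np.broadcast_to(z,len(u))-c[2])/d[:,2])[:,None]
E
python3 - <<'E'
from h import *
s=manip.observe();print(s)
a=grab('scene','scene0.png');b=grab('top','top0.png')
for f in(a,b):
    R=cv2.Rodrigues(np.array(f['rvec']))[0];print(-R.T@np.array(f['tvec']).ravel(),R[2],f['camera_matrix'][0])
for n,f in(('a',a),('b',b)): cv2.imwrite('pics/%s1.png'%n,cv2.resize(f['image'],(800,600),interpolation=cv2.INTER_CUBIC))
E
```

```text
{'time': 0.0, 'joint_pos': array([-1.18871578,  0.60014947, -0.00258476,  1.60010636,  0.00181183,
        0.94288949, -0.07978466]), 'joint_vel': array([ 0.0027952 ,  0.00075966,  0.00179877,  0.00057886, -0.00219956,
       -0.00121737, -0.00046966]), 'tau': array([-1.30376029e-03, -7.76453948e+01,  1.56433795e+00, -2.58032781e+01,
        1.22953622e-02,  8.84456502e-03,  7.75495721e-06]), 'tool_pos': array([0.32086542, 0.64963507, 0.23840715]), 'tool_rot': array([ 4.62273541e-04,  8.49338289e-01,  5.27848340e-01, -6.22248175e-04]), 'ft_force': array([-0.33283367,  0.5095973 ,  0.87761421]), 'ft_torque': array([-0.02224321,  0.00846884, -0.05376223]), 'opening': 0.9968659900993015}
[ 1.33881558 -0.37084917  0.82459119] [-0.72916671  0.26240258 -0.63202911] [457.73987619   0.         256.78029249]
[ 0.41827774 -0.09100882  0.95083457] [ 9.62760521e-02 -2.92858380e-04 -9.95354628e-01] [347.24566902   0.         257.95605951]
```

View pics/a1.png

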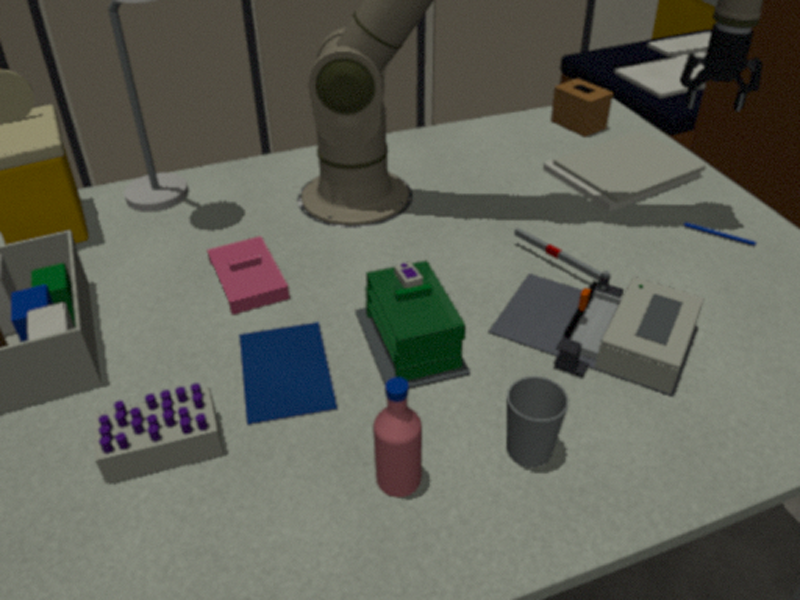

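View pics/b1.png

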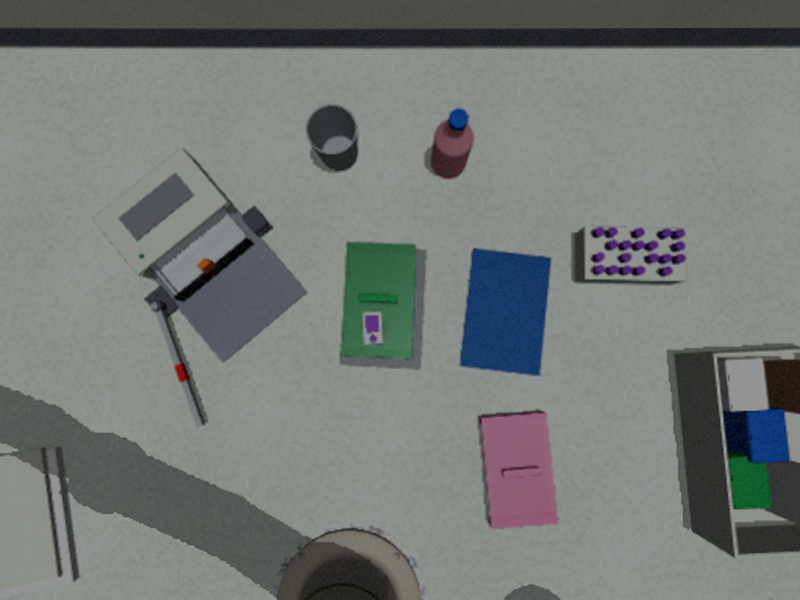

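The scene view (800×600) shows the green stack at (415,320), with one white cartridge on top at (405,272). The mat is at (288,370), the pink look-alike at (250,272), the reader at (650,330), and the latch's red part at (553,250). In the top view the stack is at (378,300), the cartridge at (372,328), the mat at (506,312), the tab at (206,265), and the hinge at (157,306).

Next I'll measure positions by colour and edge fits.

```bash
cat >> h.py <<'E'
def hsv(f): return cv2.cvtColor(f['image'],cv2.COLOR_BGR2HSV)
def blob(f,lo,hi,z,near=None,op=0):
    "largest (or nearest to pixel) blob of colour; returns world rect at z: centre, sizes, yaw of long side"
    m=cv2.inRange(hsv(f),np.array(lo),np.array(hi))
    cs=[c for c in cv2.findContours(m,cv2.RETR_EXTERNAL,cv2.CHAIN_APPROX_NONE)[0] if cv2.contourArea(c)>=4]
    if near is not None: c=min(cs,key=lambda c:np.linalg.norm(c[:,0].mean(0)-near))
    else: c=max(cs,key=cv2.contourArea)
    W=ray(f,c[:,0],z)[:,:2]; (cx,cy),(w,h),a=cv2.minAreaRect((W*1000).astype(np.float32))
    if w<h: w,h,a=h,w,a+90
    return np.array([cx,cy])/1000,(round(w),round(h)),(a+90)%180-90,cv2.contourArea(c)
E
python3 - <<'E'
from h import *
f={'image':cv2.imread('pics/top0.png')}; g=grab('top'); f=g
k=.64
H=hsv(f)
for n,p in dict(mat=(506,312),plate=(390,280),lab=(372,322),cartw=(366,340),tab=(206,265),red=(182,373),pallet=(418,300),base=(240,310)).items():
    print(n,H[int(p[1]*k),int(p[0]*k)])
print('mat',blob(f,(100,120,40),(125,255,255),.004,(506*k,312*k)))
print('plate3',blob(f,(55,120,40),(75,255,255),.101,(378*k,300*k)))
print('label',blob(f,(120,80,40),(150,255,255),.119,(372*k,322*k)))
print('tab',blob(f,(5,150,80),(18,255,255),.077,(206*k,265*k)))
print('red',blob(f,(0,180,80),(4,255,255),.037,(182*k,373*k)))
P=np.array([(306,292),(224,360),(183,150),(94,217)])*k
print('base front',ray(f,P[:2],.006)); print('hood rear',ray(f,P[2:],.068))
print('hinge',ray(f,np.array([(157,306)])*k,.037))
I=f['image']
c1=cv2.resize(I[90:250,50:210],(600,600),interpolation=cv2.INTER_CUBIC);c2=cv2.resize(I[140:250,205:275],(200,314),interpolation=cv2.INTER_CUBIC)
o=np.zeros((600,800,3),np.uint8);o[:,:600]=c1;o[:314,600:]=c2;cv2.imwrite('pics/crop1.png',o)
E
```

```text
mat [109 188 107]
plate [ 70 121 103]
lab [135 152 124]
cartw [  0   0 146]
tab [ 16 255 140]
red [  0 227 135]
pallet [102  13  98]
base [106  30  95]
mat (array([ 0.48885153, -0.26948431]), (207, 138), -7.139762878417969, 3660.5)
plate3 (array([ 0.51083371, -0.05300222]), (156, 107), -2.3555374145507812, 1638.0)
label (array([ 0.46063312, -0.04214442]), (24, 17), 0.14365145564079285, 64.0)
tab (array([0.56065491, 0.23320448]), (16, 11), -44.45219421386719, 22.5)
red (array([0.38458157, 0.28067697]), (27, 10), 20.42953872680664, 28.5)
base front [[0.52166936 0.07864884 0.006     ]
 [0.40370704 0.21855061 0.006     ]]
hood rear [[0.75475261 0.27704147 0.068     ]
 [0.64046789 0.41981487 0.068     ]]
hinge [[0.49505752 0.32394136 0.037     ]]
```

View pics/crop1.png

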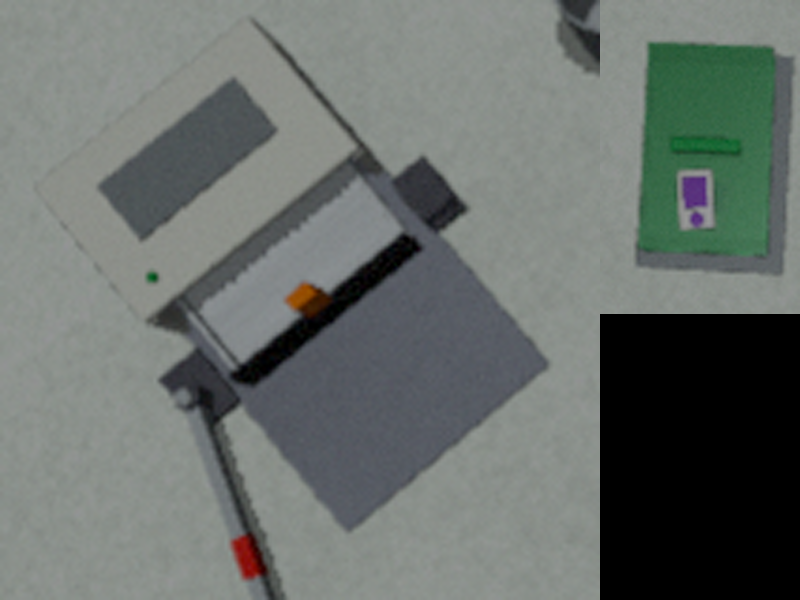

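The crop shows the reader with its front base corners at about (548,362) and (350,530), the hood rear corners at (252,17) and (38,187), the tab at (305,297), the hinge head at (185,397) and the red latch part at (248,557). The top plate and cartridge are clear on the right. The label is purple and the cartridge is white, so it is a real cartridge. The green stack is the one to use; the pink look-alike is away at (518,470) in the full top view.

```bash
cat >> h.py <<'E'
from scipy.spatial.transform import Rotation as Ro
def plan(x,y,z,yaw=None,s=None):
    """tool down, tool x axis at world yaw (deg, mod 180). prints turn about tool z (fraction) and then the shift in tool axes"""
    s=s or manip.observe(); q=s['tool_rot']; R=Ro.from_quat([q[1],q[2],q[3],q[0]])
    X=R.apply([1,0,0]); cur=np.degrees(np.arctan2(X[1],X[0]))
    d=0 if yaw is None else (yaw-cur+90)%180-90   # world turn
    t=np.radians(cur+d); A=np.array([[np.cos(t),np.sin(t),0],[np.sin(t),-np.cos(t),0],[0,0,-1]]).T
    # A columns: tool axes with z down
    A=np.c_[[np.cos(t),np.sin(t),0],[np.sin(t),-np.cos(t),0],[0,0,-1]]
    v=A.T@(np.array([x,y,z])-s['tool_pos'])
    w=(R.inv()*Ro.from_matrix(A)).as_rotvec(degrees=True)
    print('pos',s['tool_pos'].round(4),'yaw %.1f j7 %.2f t %.1f open %.2f F'%(cur,s['joint_pos'][6],s['time'],s['opening']),s['ft_force'].round(1))
    print(' turn frac',(w/180).round(4),'(rows>=%d)'%np.ceil(abs(w).max()/10.7),' then shift frac',(v/.5).round(4),'mm',(v*1000).round(1))
E
python3 - <<'E'
from h import *
from scipy.optimize import least_squares
f=grab('top')
px=np.array([(548,362),(350,530),(252,17),(38,187),(357,150),(150,322),(185,397)])/3.75+[50,90]
L=np.array([(-.16,-.095,.006),(-.16,.095,.006),(.155,-.095,.068),(.155,.095,.068),(.03,-.095,.068),(.03,.095,.068),(-.02,.112,.042)])
def T(p,L):
    c,s=np.cos(p[2]),np.sin(p[2]);return np.c_[p[0]+c*L[:,0]-s*L[:,1],p[1]+s*L[:,0]+c*L[:,1],L[:,2]]
r=least_squares(lambda p:(proj(f,T(p,L))-px).ravel(),[.5,.2,.8],loss='soft_l1')
print('dock',r.x,np.degrees(r.x[2]),r.fun.reshape(-1,2).round(1).tolist())
p=r.x; c,s=np.cos(p[2]),np.sin(p[2])
loc=lambda w:np.array([[c,s],[-s,c]])@(np.array(w)[:2]-p[:2])
tab=ray(f,[np.array([300,293])/3.75+[50,90]],.077)[0]
print('tab',tab,loc(tab)); red=np.array([.3846,.2807]); v=loc(red)-[-.02,.112]; print('latch q',np.arctan2(-v[0],-v[1]),np.hypot(*v))
pc=np.array([(48,43),(174,48),(167,256),(37,250)])/2.857+[205,140]
W=ray(f,pc,.101); print(W[:,:2].round(4).tolist(),W.mean(0))
e=W[0]-W[3]+W[1]-W[2];print('plate yaw',np.degrees(np.arctan2(e[1],e[0])),np.hypot(*e[:2])/2, np.linalg.norm(W[0]-W[1]))
rib=ray(f,[np.array([106,145])/2.857+[205,140]],.119);print('rib',rib)
cc=ray(f,np.array([(78,170),(112,170),(115,229),(79,231)])/2.857+[205,140],.119);print('cart',cc.round(4)[:,:2].tolist(),cc.mean(0))
plan(.4606,-.043,.25,90)
E
```

```text
dock [0.58180675 0.25022884 0.70391515] 40.331366952893816 [[1.3, 0.5], [-0.2, 1.1], [-0.4, -1.0], [-1.2, -0.2], [1.5, -0.9], [-1.3, 0.3], [0.8, 0.2]]
tab [0.56219482 0.23385305 0.077     ] [-0.02554898  0.00020949]
latch q 1.9086618989169866 0.11724061038102966
[[0.5906, -0.0017], [0.586, -0.1112], [0.4064, -0.1044], [0.4117, 0.0063]] [ 0.49867853 -0.05274305  0.101     ]
plate yaw -2.3522269717577546 0.17942925214490257 0.10960040321406367
rib [[ 0.4996838  -0.05309615  0.119     ]]
cart [[0.4786, -0.0296], [0.4786, -0.0582], [0.4291, -0.0608], [0.4275, -0.0307]] [ 0.45346985 -0.04481709  0.119     ]
pos [0.321  0.6498 0.2387] yaw 63.7 j7 -0.08 t 0.2 open 1.00 F [ 0.7  0.3 -0.6]
 turn frac [-0.      0.0003 -0.146 ] (rows>=3)  then shift frac [-1.3856  0.2793 -0.0225] mm [-692.8  139.6  -11.3]
```

```bash
sed -i 's/(yaw-cur+90)%180-90 .*/(yaw-cur+180)%360-180/' h.py
python3 - <<'E'
from h import *
plan(.5622,.2339,.15,-49.7)
E
```

```text
pos [0.321  0.6498 0.2387] yaw 63.7 j7 -0.08 t 0.2 open 1.00 F [ 0.7  0.3 -0.6]
 turn frac [3.000e-04 2.000e-04 6.301e-01] (rows>=11)  then shift frac [0.9464 0.17   0.1775] mm [473.2  85.   88.7]
```

Call:
{"method": "arm_command", "body": {
  "commands": [
    [[0, 0, 0, 0, 0, 0.0525, 0.6], [0, 0, 0, 0, 0, 0.0525, 0.6], [0, 0, 0, 0, 0, 0.0525, 0.6], [0, 0, 0, 0, 0, 0.0525, 0.6], [0, 0, 0, 0, 0, 0.0525, 0.6], [0, 0, 0, 0, 0, 0.0525, 0.6], [0, 0, 0, 0, 0, 0.0525, 0.6], [0, 0, 0, 0, 0, 0.0525, 0.6], [0, 0, 0, 0, 0, 0.0525, 0.6], [0, 0, 0, 0, 0, 0.0525, 0.6], [0, 0, 0, 0, 0, 0.0525, 0.6], [0, 0, 0, 0, 0, 0.0525, 0.6]]
  ]
}}

```text
time: 1.7
tool_pos: [0.3209, 0.65, 0.239]
tool_rot: [0.0, 0.906, -0.423, -0.0]
ft_force: [-0.0, -0.2, -0.3]
opening: 0.603
```

Call:
{"method": "arm_command", "body": {
  "commands": [
    [[0.0946, 0.017, 0.0178, 0, 0, 0, 0.6], [0.0946, 0.017, 0.0178, 0, 0, 0, 0.6], [0.0946, 0.017, 0.0178, 0, 0, 0, 0.6], [0.0946, 0.017, 0.0178, 0, 0, 0, 0.6], [0.0946, 0.017, 0.0178, 0, 0, 0, 0.6], [0.0946, 0.017, 0.0178, 0, 0, 0, 0.6], [0.0946, 0.017, 0.0178, 0, 0, 0, 0.6], [0.0946, 0.017, 0.0178, 0, 0, 0, 0.6], [0.0946, 0.017, 0.0178, 0, 0, 0, 0.6], [0.0946, 0.017, 0.0178, 0, 0, 0, 0.6], [0, 0, 0, 0, 0, 0, 0.6]]
  ]
}}

```text
time: 3.08
tool_pos: [0.5641, 0.2296, 0.15]
tool_rot: [0.001, 0.906, -0.423, 0.001]
ft_force: [-0.7, -0.0, -0.3]
opening: 0.597
```

Run:
```python
from h import *
plan(.5622,.2339,.064,-49.7)
```

```text
pos [0.5641 0.2296 0.15  ] yaw -50.1 j7 -0.94 t 3.1 open 0.60 F [-0.7 -0.  -0.3]
 turn frac [ 0.0003 -0.0006 -0.002 ] (rows>=1)  then shift frac [-0.009  -0.0026  0.1721] mm [-4.5 -1.3 86. ]
```

Call:
{"method": "arm_command", "body": {
  "commands": [
    [[-0.009, -0.0026, 0.04, 0, 0, -0.002, 0.6], [0, 0, 0.05, 0, 0, 0, 0.6], [0, 0, 0.05, 0, 0, 0, 0.6], [0, 0, 0.032, 0, 0, 0, 0.6], [0, 0, 0, 0, 0, 0, 0], [0, 0, 0, 0, 0, 0, 0], [0, 0, 0, 0, 0, 0, 0], [0, 0, 0, 0, 0, 0, 0], [0, 0, 0, 0, 0, 0, 0], [0, 0, 0, 0, 0, 0, 0]]
  ],
  "newtons": 30
}}

```text
time: 4.32
tool_pos: [0.5618, 0.2375, 0.065]
tool_rot: [-0.0, 0.909, -0.418, 0.002]
ft_force: [3.4, -4.0, -8.3]
opening: 0.225
```

Call:
{"method": "arm_command", "body": {
  "commands": [
    [[0, 0.03, 0, 0, 0, 0, 0], [0, 0.03, 0, 0, 0, 0, 0], [0, 0.03, 0, 0, 0, 0, 0], [0, 0.03, 0, 0, 0, 0, 0], [0, 0.03, 0, 0, 0, 0, 0], [0, 0.03, 0, 0, 0, 0, 0], [0, 0.014, 0, 0, 0, 0, 0], [0, 0.006, 0, 0, 0, 0, 0], [0, 0, 0, 0, 0, 0, 0]]
  ]
}}

```text
time: 5.45
tool_pos: [0.4886, 0.175, 0.065]
tool_rot: [-0.002, 0.909, -0.417, 0.003]
ft_force: [10.7, 4.2, -18.4]
opening: 0.228
```

Call:
{"method": "arm_command", "body": {
  "commands": [
    [[0, 0, 0, 0, 0, 0, 0.6], [0, 0, 0, 0, 0, 0, 0.6], [0, 0, 0, 0, 0, 0, 0.6], [0, 0, -0.05, 0, 0, 0, 0.6], [0, 0, -0.1, 0, 0, 0, 0.6], [0, 0, -0.1, 0, 0, 0, 0.6], [0, 0, 0, 0, 0, 0, 0.6]]
  ]
}}

```text
time: 6.32
tool_pos: [0.4859, 0.1739, 0.1925]
tool_rot: [-0.002, 0.909, -0.417, 0.002]
ft_force: [0.8, 1.3, -0.3]
opening: 0.603
```

Run:
```python
from h import *
plan(.4535,-.0448,.16,-91.5)
```

```text
pos [0.4859 0.1739 0.1925] yaw -49.3 j7 -0.91 t 6.3 open 0.60 F [ 0.8  1.3 -0.3]
 turn frac [-0.0019  0.0004  0.2343] (rows>=4)  then shift frac [0.439  0.0532 0.0651] mm [219.5  26.6  32.5]
```

Call:
{"method": "arm_command", "body": {
  "commands": [
    [[0, 0, 0, -0.002, 0, 0.0436, 0.6], [0, 0, 0, 0, 0, 0.0436, 0.6], [0, 0, 0, 0, 0, 0.0436, 0.6], [0, 0, 0, 0, 0, 0.0436, 0.6], [0, 0, 0, 0, 0, 0.0436, 0.6], [0.0871, 0.0152, 0.013, 0, 0, 0, 0.6], [0.0871, 0.0152, 0.013, 0, 0, 0, 0.6], [0.0871, 0.0152, 0.013, 0, 0, 0, 0.6], [0.0871, 0.0152, 0.013, 0, 0, 0, 0.6], [0.0871, 0.0152, 0.013, 0, 0, 0, 0.6], [0, 0, 0, 0, 0, 0, 0.6]]
  ]
}}

```text
time: 7.7
tool_pos: [0.4504, -0.0485, 0.1572]
tool_rot: [0.004, 0.714, -0.7, -0.001]
ft_force: [0.8, -0.2, -0.2]
opening: 0.602
```

Run:
```python
from h import *
plan(.4535,-.0448,.110,-88.5)
f=grab('top','t2.png');I=f['image'].copy()
cv2.imwrite('pics/c2.png',cv2.resize(I[90:260,60:286],(798,600),interpolation=cv2.INTER_CUBIC))
```

```text
pos [ 0.4504 -0.0485  0.1572] yaw -88.9 j7 -0.96 t 7.7 open 0.60 F [ 0.8 -0.2 -0.2]
 turn frac [ 0.0021 -0.0014 -0.0023] (rows>=1)  then shift frac [-0.0072 -0.0065  0.0944] mm [-3.6 -3.2 47.2]
```

View pics/c2.png

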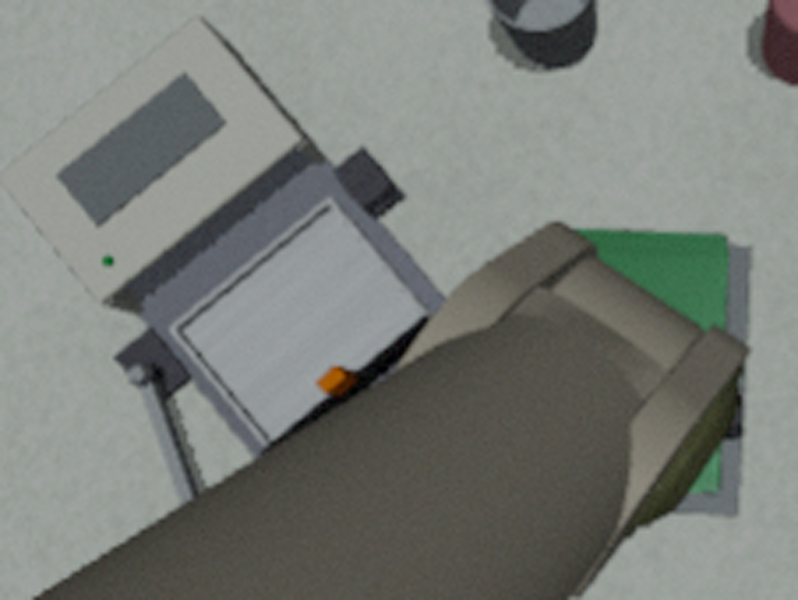

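The tray is drawn out, with its rear wall clear of the hood and the tab at (336,378). The arm hides the cartridge, so I'll grasp it using the measured position.

Call:
{"method": "arm_command", "body": {
  "commands": [
    [[-0.0072, -0.0065, 0.034, 0.002, -0.0014, -0.0023, 0.6], [0, 0, 0.03, 0, 0, 0, 0.6], [0, 0, 0.03, 0, 0, 0, 0.6], [0, 0, 0, 0, 0, 0, 0.15], [0, 0, 0, 0, 0, 0, 0.15], [0, 0, 0, 0, 0, 0, 0.15], [0, 0, 0, 0, 0, 0, 0.15], [0, 0, 0, 0, 0, 0, 0.15], [0, 0, -0.05, 0, 0, 0, 0.15], [0, 0, -0.08, 0, 0, 0, 0.15], [0, 0, 0, 0, 0, 0, 0.15]]
  ],
  "newtons": 30
}}

```text
time: 9.12
tool_pos: [0.4559, -0.0418, 0.1777]
tool_rot: [-0.002, 0.718, -0.696, 0.001]
ft_force: [-0.5, 0.1, -0.4]
opening: 0.345
```

```bash
cat >> h.py <<'E'
D=np.array([.5818,.2502]);DY=np.radians(40.3)
def dock(x,y): return D+[np.cos(DY)*x-np.sin(DY)*y,np.sin(DY)*x+np.cos(DY)*y]
E
python3 - <<'E'
from h import *
f=grab('top')
t=ray(f,[(60+334/3.531,90+375/3.531)],.077)[0];v=t[:2]-D
q=-(v@[np.cos(DY),np.sin(DY)])+.003;print('tray q',q)
fc=-q+.066
for a in (1,-1):
  for b in(1,-1): print(a,b,dock(fc+a*.028,b*.036))
plan(*dock(fc+.028,.036),.16,-49.7)
E
```

```text
tray q 0.12481849638356496
1 1 [0.53501128 0.25772297]
1 -1 [0.58158014 0.20281085]
-1 1 [0.49230185 0.22150274]
-1 -1 [0.53887071 0.16659062]
pos [ 0.4554 -0.0414  0.1766] yaw -88.1 j7 -0.98 t 9.2 open 0.34 F [-0.7 -0.2 -1. ]
 turn frac [-0.0012 -0.     -0.2134] (rows>=4)  then shift frac [-0.3533 -0.5083  0.0332] mm [-176.7 -254.2   16.6]
```

Call:
{"method": "arm_command", "body": {
  "commands": [
    [[0, 0, 0, -0.001, 0, -0.0427, 0.15], [0, 0, 0, 0, 0, -0.0427, 0.15], [0, 0, 0, 0, 0, -0.0427, 0.15], [0, 0, 0, 0, 0, -0.0427, 0.15], [0, 0, 0, 0, 0, -0.0426, 0.15], [-0.0589, -0.0847, 0.0055, 0, 0, 0, 0.15], [-0.0589, -0.0847, 0.0055, 0, 0, 0, 0.15], [-0.0589, -0.0847, 0.0055, 0, 0, 0, 0.15], [-0.0589, -0.0847, 0.0055, 0, 0, 0, 0.15], [-0.0589, -0.0847, 0.0055, 0, 0, 0, 0.15], [-0.0589, -0.0847, 0.0055, 0, 0, 0, 0.15], [0, 0, 0, 0, 0, 0, 0.15]]
  ]
}}

```text
time: 10.68
tool_pos: [0.5341, 0.2621, 0.1572]
tool_rot: [0.0, 0.909, -0.418, -0.002]
ft_force: [-0.4, -0.3, -0.8]
opening: 0.342
```

Run:
```python
from h import *
plan(.535,.2577,.0235,-49.7)
```

```text
pos [0.5341 0.2621 0.1572] yaw -49.4 j7 -0.99 t 10.7 open 0.34 F [-0.4 -0.3 -0.8]
 turn frac [0.0006 0.001  0.0018] (rows>=1)  then shift frac [0.0079 0.0043 0.2674] mm [  3.9   2.2 133.7]
```

Call:
{"method": "arm_command", "body": {
  "commands": [
    [[0.0079, 0.0043, 0.07, 0, 0.001, 0.002, 0.15], [0, 0, 0.09, 0, 0, 0, 0.15], [0, 0, 0.06, 0, 0, 0, 0.15], [0, 0, 0.03, 0, 0, 0, 0.15], [0, 0, 0.0174, 0, 0, 0, 0.15], [0, 0, 0, 0, 0, 0, 0.15], [0, 0, 0, 0, 0, 0, 0.48], [0, 0, 0, 0, 0, 0, 0.48], [0, 0, 0, 0, 0, 0, 0.48], [0, 0, -0.1, 0, 0, 0, 0.48], [0, 0, -0.1, 0, 0, 0, 0.48], [0, 0, -0.1, 0, 0, 0, 0.48]]
  ]
}}

```text
time: 12.18
tool_pos: [0.5352, 0.253, 0.1772]
tool_rot: [0.001, 0.906, -0.423, 0.0]
ft_force: [0.2, 0.2, 0.5]
opening: 0.479
```

Run:
```python
from h import *
plan(.499,-.053,.17,-2.4)
f=grab('top'); k=.64
print('plate3',blob(f,(50,60,20),(85,255,255),.101,(378*k,300*k)))
```

```text
pos [0.5352 0.253  0.1772] yaw -50.1 j7 -1.00 t 12.2 open 0.48 F [0.2 0.2 0.5]
 turn frac [ 0.0006 -0.0003 -0.265 ] (rows>=5)  then shift frac [-0.0466  0.6145  0.0145] mm [-23.3 307.3   7.2]
plate3 (array([ 0.49949597, -0.0529262 ]), (181, 111), -2.686370849609375, 3172.0)
```

Call:
{"method": "arm_command", "body": {
  "commands": [
    [[0, 0, 0, 0, 0, -0.0442, 0.4], [0, 0, 0, 0, 0, -0.0442, 0.4], [0, 0, 0, 0, 0, -0.0442, 0.4], [0, 0, 0, 0, 0, -0.0442, 0.4], [0, 0, 0, 0, 0, -0.0442, 0.4], [0, 0, 0, 0, 0, -0.0442, 0.4], [-0.0077, 0.1024, 0.0024, 0, 0, 0, 0.4], [-0.0077, 0.1024, 0.0024, 0, 0, 0, 0.4], [-0.0077, 0.1024, 0.0024, 0, 0, 0, 0.4], [-0.0077, 0.1024, 0.0024, 0, 0, 0, 0.4], [-0.0077, 0.1024, 0.0024, 0, 0, 0, 0.4], [-0.0077, 0.1024, 0.0024, 0, 0, 0, 0.4]]
  ]
}}

```text
time: 13.72
tool_pos: [0.4994, -0.0545, 0.169]
tool_rot: [0.001, 1.0, -0.021, 0.0]
ft_force: [1.4, 0.4, 0.0]
opening: 0.397
```

Run:
```python
from h import *
manip.grab_frame('top')
plan(.4995,-.053,.111,-2.5)
```

```text
pos [ 0.4979 -0.0619  0.1693] yaw -2.8 j7 0.14 t 13.8 open 0.40 F [-0.4 -7.  -0.1]
 turn frac [ 0.0017 -0.0002 -0.0017] (rows>=1)  then shift frac [ 0.0025 -0.0179  0.1165] mm [ 1.2 -9.  58.3]
```

Call:
{"method": "arm_command", "body": {
  "commands": [
    [[0, 0, 0, 0, 0, 0, 0.4], [0, 0, 0, 0, 0, 0, 0.4]]
  ]
}}

```text
time: 14.02
tool_pos: [0.4999, -0.0519, 0.1689]
tool_rot: [0.001, 1.0, -0.02, 0.0]
ft_force: [-0.4, 0.2, -0.0]
opening: 0.402
```

Run:
```python
from h import *
plan(.4995,-.053,.111,-2.5)
```

```text
pos [ 0.4999 -0.0519  0.1689] yaw -2.3 j7 0.13 t 14.0 open 0.40 F [-0.4  0.2 -0. ]
 turn frac [ 0.0004 -0.0001  0.0011] (rows>=1)  then shift frac [-0.0006  0.0023  0.1159] mm [-0.3  1.1 57.9]
```

Call:
{"method": "arm_command", "body": {
  "commands": [
    [[0, 0.002, 0.05, 0, 0, 0.001, 0.4], [0, 0, 0.04, 0, 0, 0, 0.4], [0, 0, 0.026, 0, 0, 0, 0.4], [0, 0, 0, 0, 0, 0, 0], [0, 0, 0, 0, 0, 0, 0], [0, 0, 0, 0, 0, 0, 0], [0, 0, 0, 0, 0, 0, 0], [0, 0, 0, 0, 0, 0, 0], [0, 0, -0.03, 0, 0, 0, 0], [0, 0, -0.06, 0, 0, 0, 0], [0, 0, -0.04, 0, 0, 0, 0], [0, 0, 0, 0, 0, 0, 0]]
  ],
  "newtons": 60
}}

```text
time: 15.52
tool_pos: [0.5005, -0.054, 0.1778]
tool_rot: [0.001, 1.0, -0.022, 0.002]
ft_force: [0.3, 0.7, -2.2]
opening: 0.122
```

Run:
```python
from h import *
plan(.489,-.2695,.17,-7.2)
```

```text
pos [ 0.5005 -0.054   0.1778] yaw -2.5 j7 0.13 t 15.5 open 0.12 F [ 0.3  0.7 -2.2]
 turn frac [ 0.0005 -0.0012  0.0259] (rows>=1)  then shift frac [0.0313 0.4305 0.0157] mm [ 15.7 215.3   7.8]
```

Call:
{"method": "arm_command", "body": {
  "commands": [
    [[0, 0, 0, 0, 0, 0.026, 0], [0.0063, 0.08, 0, 0, 0, 0, 0], [0.0063, 0.09, 0, 0, 0, 0, 0], [0.0063, 0.09, 0, 0, 0, 0, 0], [0.0063, 0.09, 0, 0, 0, 0, 0], [0.0063, 0.055, 0, 0, 0, 0, 0], [0, 0.025, 0, 0, 0, 0, 0], [0, 0, 0, 0, 0, 0, 0], [0, 0, 0, 0, 0, 0, 0], [0, 0, 0, 0, 0, 0, 0]]
  ]
}}

```text
time: 16.77
tool_pos: [0.4885, -0.2678, 0.1763]
tool_rot: [0.001, 0.998, -0.062, 0.0]
ft_force: [1.0, 0.6, -0.8]
opening: 0.124
```

Run:
```python
from h import *
plan(.489,-.2695,.045,-7.2)
f=grab('top','t3.png');k=.64
print('plate2',blob(f,(50,60,20),(85,255,255),.070,(378*k,300*k)))
s=grab('scene')
o=np.zeros((600,800,3),np.uint8)
o[:400,:400]=cv2.resize(f['image'][140:250,195:305],(400,400),interpolation=cv2.INTER_CUBIC)
o[:400,400:]=cv2.resize(s['image'][150:250,220:320],(400,400),interpolation=cv2.INTER_CUBIC)
o[400:,:300]=cv2.resize(f['image'][130:230,60:210],(300,200),interpolation=cv2.INTER_CUBIC)
cv2.imwrite('pics/c3.png',o)
```

```text
pos [ 0.4885 -0.2678  0.1763] yaw -7.1 j7 0.45 t 16.8 open 0.12 F [ 1.   0.6 -0.8]
 turn frac [ 0.0004 -0.      0.0005] (rows>=1)  then shift frac [0.0014 0.0032 0.2626] mm [  0.7   1.6 131.3]
plate2 (array([ 0.49809955, -0.05386854]), (180, 112), -2.4461288452148438, 2943.0)
```

View pics/c3.png

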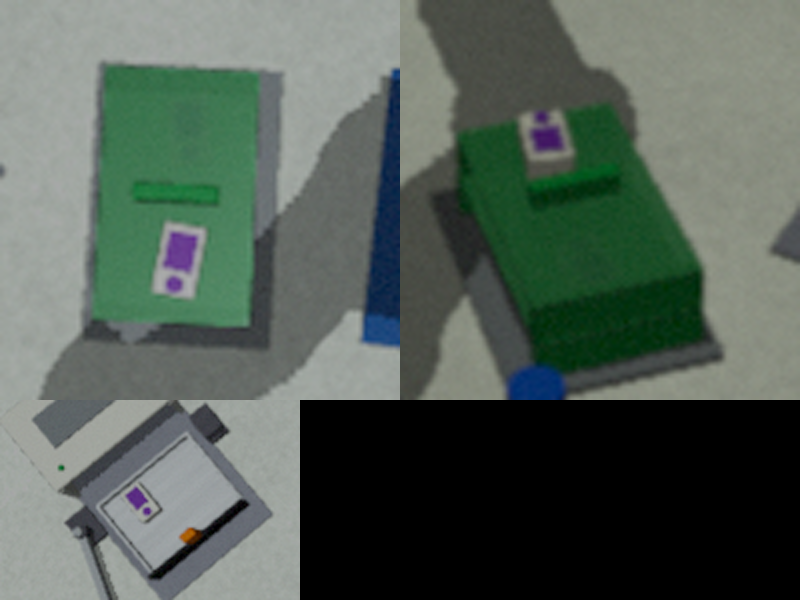

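Plate 2 has a cartridge on it with corners at about (168,222), (207,226), (193,299) and (152,293) in the left crop. The first cartridge lies flat in the tray. Now I'll set plate 3 on the mat.

Call:
{"method": "arm_command", "body": {
  "commands": [
    [[0.0014, 0.0032, 0.07, 0, 0, 0, 0], [0, 0, 0.09, 0, 0, 0, 0], [0, 0, 0.06, 0, 0, 0, 0], [0, 0, 0.025, 0, 0, 0, 0], [0, 0, 0.01, 0, 0, 0, 0], [0, 0, 0.006, 0, 0, 0, 0], [0, 0, 0, 0, 0, 0, 0]]
  ]
}}

```text
time: 17.75
tool_pos: [0.4891, -0.2713, 0.0466]
tool_rot: [0.001, 0.998, -0.063, 0.001]
ft_force: [-0.2, 0.5, -1.3]
opening: 0.118
```

Call:
{"method": "arm_command", "body": {
  "commands": [
    [[0, 0, 0, 0, 0, 0, 0.35], [0, 0, 0, 0, 0, 0, 0.35], [0, 0, 0, 0, 0, 0, 0.35], [0, 0, -0.06, 0, 0, 0, 0.4], [0, 0, -0.1, 0, 0, 0, 0.5], [0, 0, -0.1, 0, 0, 0, 0.6], [0, 0, 0, 0, 0, 0, 0.6]]
  ]
}}

```text
time: 18.62
tool_pos: [0.4903, -0.2718, 0.1795]
tool_rot: [0.002, 0.998, -0.063, 0.003]
ft_force: [-0.4, 0.5, 0.0]
opening: 0.597
```

```bash
cat >> h.py <<'E'
def quad(f,px,z):
    W=ray(f,px,z)[:,:2];e=W[0]-W[3]+W[1]-W[2];return W.mean(0),np.degrees(np.arctan2(e[1],e[0])),np.hypot(*e)/2,np.hypot(*(W[0]+W[3]-W[1]-W[2]))/2
E
python3 - <<'E'
from h import *
f=grab('top')
print('plate3',blob(f,(50,60,20),(85,255,255),.035,(506*.64,312*.64)))
c,a,l,w=quad(f,np.array([(168,222),(207,226),(193,299),(152,293)])/3.636+[195,140],.088);print(c,a,l,w)
plan(*c,.14,a-90)
E
```

```text
plate3 (array([ 0.48988101, -0.2669967 ]), (178, 111), -7.261322021484375, 2180.5)
[ 0.45101009 -0.05777318] -11.702275155659603 0.05011904484855233 0.027529125686354742
pos [ 0.4894 -0.2711  0.1775] yaw -7.2 j7 0.46 t 18.7 open 0.60 F [-0.3  0.9 -0.3]
 turn frac [-4.000e-04 -1.700e-03  5.249e-01] (rows>=9)  then shift frac [-0.4022  0.1618  0.0751] mm [-201.1   80.9   37.5]
```

Call:
{"method": "arm_command", "body": {
  "commands": [
    [[0, 0, 0, 0, -0.002, 0.0525, 0.6], [0, 0, 0, 0, 0, 0.0525, 0.6], [0, 0, 0, 0, 0, 0.0525, 0.6], [0, 0, 0, 0, 0, 0.0525, 0.6], [0, 0, 0, 0, 0, 0.0525, 0.6], [0, 0, 0, 0, 0, 0.0525, 0.6], [0, 0, 0, 0, 0, 0.0525, 0.6], [0, 0, 0, 0, 0, 0.0525, 0.6], [0, 0, 0, 0, 0, 0.0525, 0.6], [0, 0, 0, 0, 0, 0.0525, 0.6]]
  ]
}}

```text
time: 19.92
tool_pos: [0.488, -0.2706, 0.1745]
tool_rot: [-0.003, -0.629, 0.777, 0.002]
ft_force: [0.3, 0.0, -0.3]
opening: 0.604
```

Call:
{"method": "arm_command", "body": {
  "commands": [
    [[-0.09, 0.036, 0.015, 0, 0, 0, 0.6], [-0.09, 0.036, 0.015, 0, 0, 0, 0.6], [-0.09, 0.036, 0.015, 0, 0, 0, 0.6], [-0.075, 0.03, 0.015, 0, 0, 0, 0.6], [-0.04, 0.016, 0.01, 0, 0, 0, 0.6], [-0.0172, 0.0078, 0.005, 0, 0, 0, 0.6], [0, 0, 0, 0, 0, 0, 0.6], [0, 0, 0, 0, 0, 0, 0.6]]
  ]
}}

```text
time: 20.92
tool_pos: [0.4503, -0.0586, 0.1385]
tool_rot: [-0.003, -0.631, 0.776, 0.001]
ft_force: [-0.6, -0.6, 0.5]
opening: 0.6
```

Run:
```python
from h import *
plan(.451,-.0577,.0795,-101.7)
```

```text
pos [ 0.4503 -0.0586  0.1385] yaw -101.8 j7 -0.97 t 20.9 open 0.60 F [-0.6 -0.6  0.5]
 turn frac [ 0.0017 -0.0008 -0.0005] (rows>=1)  then shift frac [-0.0021 -0.0009  0.1179] mm [-1.  -0.5 59. ]
```

Call:
{"method": "arm_command", "body": {
  "commands": [
    [[-0.002, -0.001, 0.05, 0.0017, -0.001, 0, 0.6], [0, 0, 0.04, 0, 0, 0, 0.6], [0, 0, 0.028, 0, 0, 0, 0.6], [0, 0, 0, 0, 0, 0, 0.15], [0, 0, 0, 0, 0, 0, 0.15], [0, 0, 0, 0, 0, 0, 0.15], [0, 0, 0, 0, 0, 0, 0.15], [0, 0, 0, 0, 0, 0, 0.15], [0, 0, -0.06, 0, 0, 0, 0.15], [0, 0, -0.1, 0, 0, 0, 0.15], [0, 0, -0.04, 0, 0, 0, 0.15]]
  ],
  "newtons": 30
}}

```text
time: 22.3
tool_pos: [0.451, -0.0569, 0.1814]
tool_rot: [0.001, -0.631, 0.776, 0.0]
ft_force: [0.1, 0.6, -0.8]
opening: 0.345
```

Call:
{"method": "arm_command", "body": {
  "commands": [
    [[0, 0, 0, 0, 0, -0.0481, 0.15], [0, 0, 0, 0, 0, -0.0481, 0.15], [0, 0, 0, 0, 0, -0.0481, 0.15], [0, 0, 0, 0, 0, -0.0481, 0.15], [0, 0, 0, 0, 0, -0.0481, 0.15], [0, 0, 0, 0, 0, -0.0481, 0.15], [0, 0, 0, 0, 0, 0, 0.15]]
  ]
}}

```text
time: 23.18
tool_pos: [0.4506, -0.0568, 0.1796]
tool_rot: [-0.001, 0.907, -0.421, -0.0]
ft_force: [0.4, -0.2, 0.2]
opening: 0.34
```

Run:
```python
from h import *
plan(.5816,.2028,.13,-49.7)
```

```text
pos [ 0.4506 -0.0568  0.1796] yaw -49.8 j7 -0.41 t 23.2 open 0.34 F [ 0.4 -0.2  0.2]
 turn frac [-0.0004  0.0004 -0.0008] (rows>=1)  then shift frac [-0.2265 -0.5357  0.0992] mm [-113.2 -267.9   49.6]
```

Call:
{"method": "arm_command", "body": {
  "commands": [
    [[-0.038, -0.09, 0.01, 0, 0, 0, 0.15], [-0.038, -0.09, 0.015, 0, 0, 0, 0.15], [-0.038, -0.09, 0.02, 0, 0, 0, 0.15], [-0.038, -0.09, 0.02, 0, 0, 0, 0.15], [-0.038, -0.09, 0.02, 0, 0, 0, 0.15], [-0.025, -0.06, 0.01, 0, 0, 0, 0.15], [-0.0115, -0.0257, 0.004, 0, 0, 0, 0.15], [0, 0, 0, 0, 0, 0, 0.15], [0, 0, 0, 0, 0, 0, 0.15]]
  ]
}}

```text
time: 24.3
tool_pos: [0.5816, 0.201, 0.1306]
tool_rot: [-0.0, 0.907, -0.422, -0.0]
ft_force: [0.4, 0.0, -1.1]
opening: 0.341
```

Run:
```python
from h import *
plan(.5816,.2028,.0235,-49.7)
f=grab('top')
c2=quad(f,np.array([(0,0)]*4),.07) if 0 else None
print('plate2',blob(f,(50,60,20),(85,255,255),.070,(378*.64,300*.64)))
```

```text
pos [0.5816 0.201  0.1306] yaw -49.9 j7 -0.80 t 24.3 open 0.34 F [ 0.4  0.  -1.1]
 turn frac [-0.      0.0003 -0.0012] (rows>=1)  then shift frac [-0.0027 -0.0024  0.2142] mm [ -1.4  -1.2 107.1]
plate2 (array([ 0.49836548, -0.05366373]), (180, 111), -2.5441818237304688, 2934.0)
```

Call:
{"method": "arm_command", "body": {
  "commands": [
    [[-0.0027, -0.0024, 0.07, 0, 0, 0, 0.15], [0, 0, 0.07, 0, 0, 0, 0.15], [0, 0, 0.04, 0, 0, 0, 0.15], [0, 0, 0.02, 0, 0, 0, 0.15], [0, 0, 0.014, 0, 0, 0, 0.15], [0, 0, 0, 0, 0, 0, 0.15], [0, 0, 0, 0, 0, 0, 0.48], [0, 0, 0, 0, 0, 0, 0.48], [0, 0, 0, 0, 0, 0, 0.48], [0, 0, -0.08, 0, 0, 0, 0.48], [0, 0, -0.1, 0, 0, 0, 0.48], [0, 0, -0.05, 0, 0, 0, 0.48]]
  ]
}}

```text
time: 25.85
tool_pos: [0.5828, 0.2046, 0.1408]
tool_rot: [-0.001, 0.907, -0.421, 0.0]
ft_force: [0.6, 0.8, -0.4]
opening: 0.481
```

Call:
{"method": "arm_command", "body": {
  "commands": [
    [[0, 0, 0, 0, 0, -0.0437, 0.4], [0, 0, 0, 0, 0, -0.0437, 0.4], [0, 0, 0, 0, 0, -0.0437, 0.4], [0, 0, 0, 0, 0, -0.0437, 0.4], [0, 0, 0, 0, 0, -0.0437, 0.4], [0, 0, 0, 0, 0, -0.0437, 0.4], [0, 0, 0, 0, 0, 0, 0.4]]
  ]
}}

```text
time: 26.72
tool_pos: [0.5821, 0.2043, 0.1385]
tool_rot: [-0.001, 1.0, -0.023, -0.0]
ft_force: [-0.3, -0.3, -0.8]
opening: 0.398
```

Run:
```python
from h import *
plan(.4985,-.0537,.13,-2.5)
```

```text
pos [0.5821 0.2043 0.1385] yaw -2.7 j7 -0.21 t 26.7 open 0.40 F [-0.3 -0.3 -0.8]
 turn frac [-0.0006  0.0001 -0.0008] (rows>=1)  then shift frac [-0.1445  0.5229  0.017 ] mm [-72.3 261.4   8.5]
```

Call:
{"method": "arm_command", "body": {
  "commands": [
    [[-0.026, 0.09, 0, 0, 0, 0, 0.4], [-0.026, 0.09, 0, 0, 0, 0, 0.4], [-0.026, 0.09, 0, 0, 0, 0, 0.4], [-0.026, 0.09, 0, 0, 0, 0, 0.4], [-0.025, 0.09, 0.007, 0, 0, 0, 0.4], [-0.0155, 0.053, 0.01, 0, 0, 0, 0.4], [0, 0.02, 0, 0, 0, 0, 0.4], [0, 0, 0, 0, 0, 0, 0.4], [0, 0, 0, 0, 0, 0, 0.4]]
  ]
}}

```text
time: 27.85
tool_pos: [0.4988, -0.0521, 0.1295]
tool_rot: [-0.001, 1.0, -0.022, 0.0]
ft_force: [-0.0, 0.0, -0.4]
opening: 0.4
```

Run:
```python
from h import *
plan(.4985,-.0537,.08,-2.5)
```

```text
pos [ 0.4988 -0.0521  0.1295] yaw -2.5 j7 0.19 t 27.9 open 0.40 F [-0.   0.  -0.4]
 turn frac [-0.0006 -0.0001 -0.0001] (rows>=1)  then shift frac [-0.0005  0.0032  0.099 ] mm [-0.3  1.6 49.5]
```

Call:
{"method": "arm_command", "body": {
  "commands": [
    [[0, 0.003, 0.05, 0, 0, 0, 0.4], [0, 0, 0.03, 0, 0, 0, 0.4], [0, 0, 0.019, 0, 0, 0, 0.4], [0, 0, 0, 0, 0, 0, 0], [0, 0, 0, 0, 0, 0, 0], [0, 0, 0, 0, 0, 0, 0], [0, 0, 0, 0, 0, 0, 0], [0, 0, 0, 0, 0, 0, 0], [0, 0, -0.04, 0, 0, 0, 0], [0, 0, -0.08, 0, 0, 0, 0], [0, 0, -0.06, 0, 0, 0, 0], [0, 0, 0, 0, 0, 0, 0]]
  ],
  "newtons": 60
}}

```text
time: 29.35
tool_pos: [0.4991, -0.055, 0.1717]
tool_rot: [-0.001, 1.0, -0.022, 0.002]
ft_force: [0.4, 0.1, -2.9]
opening: 0.123
```

Call:
{"method": "arm_command", "body": {
  "commands": [
    [[0, 0, 0, 0, 0, 0.026, 0], [0.007, 0.08, 0, 0, 0, 0, 0], [0.007, 0.09, 0, 0, 0, 0, 0], [0.007, 0.09, 0, 0, 0, 0, 0], [0.007, 0.09, 0, 0, 0, 0, 0], [0.007, 0.055, 0, 0, 0, 0, 0], [0, 0.025, 0, 0, 0, 0, 0], [0, 0, 0, 0, 0, 0, 0], [0, 0, 0, 0, 0, 0, 0]]
  ]
}}

```text
time: 30.48
tool_pos: [0.4883, -0.2689, 0.1692]
tool_rot: [-0.001, 0.998, -0.063, -0.001]
ft_force: [0.2, -1.1, -1.9]
opening: 0.119
```

Run:
```python
from h import *
plan(.489,-.269,.0765,-7.2)
f=grab('top','t4.png');s=grab('scene')
print('plate1',blob(f,(50,60,20),(85,255,255),.039,(378*.64,300*.64)))
o=np.zeros((600,800,3),np.uint8)
o[:400,:400]=cv2.resize(f['image'][140:250,195:305],(400,400),interpolation=cv2.INTER_CUBIC)
o[:400,400:]=cv2.resize(s['image'][150:250,140:240],(400,400),interpolation=cv2.INTER_CUBIC)
o[400:,:300]=cv2.resize(f['image'][130:230,60:210],(300,200),interpolation=cv2.INTER_CUBIC)
cv2.imwrite('pics/c4.png',o)
```

```text
pos [ 0.4883 -0.2689  0.1692] yaw -7.2 j7 0.49 t 30.5 open 0.12 F [ 0.2 -1.1 -1.9]
 turn frac [-0.0007  0.0004  0.0002] (rows>=1)  then shift frac [0.0014 0.     0.1854] mm [ 0.7  0.  92.7]
plate1 (array([ 0.49885699, -0.05404568]), (181, 111), -1.8487396240234375, 2747.0)
```

View pics/c4.png

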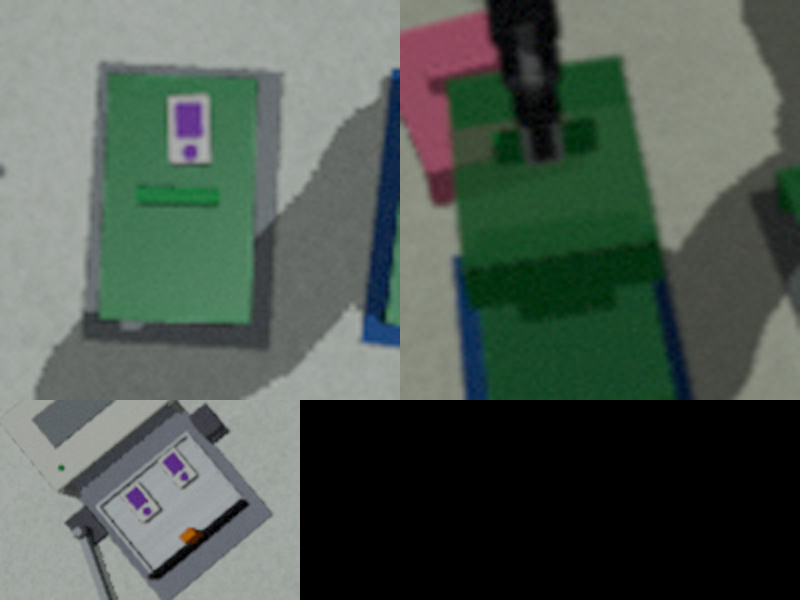

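Plate 1 has a cartridge on its far half, with corners at (168,97), (209,96), (211,163) and (169,165). Two cartridges are in the tray, and plate 2 hangs level over plate 3. I'll lower it.

Call:
{"method": "arm_command", "body": {
  "commands": [
    [[0.0014, 0, 0.06, 0, 0, 0, 0], [0, 0, 0.06, 0, 0, 0, 0], [0, 0, 0.04, 0, 0, 0, 0], [0, 0, 0.015, 0, 0, 0, 0], [0, 0, 0.008, 0, 0, 0, 0], [0, 0, 0.002, 0, 0, 0, 0], [0, 0, 0, 0, 0, 0, 0]]
  ]
}}

```text
time: 31.45
tool_pos: [0.4893, -0.2705, 0.0777]
tool_rot: [-0.001, 0.998, -0.063, 0.0]
ft_force: [0.1, 1.3, -1.2]
opening: 0.121
```

Call:
{"method": "arm_command", "body": {
  "commands": [
    [[0, 0, 0, 0, 0, 0, 0.35], [0, 0, 0, 0, 0, 0, 0.35], [0, 0, 0, 0, 0, 0, 0.35], [0, 0, -0.06, 0, 0, 0, 0.4], [0, 0, -0.08, 0, 0, 0, 0.5], [0, 0, -0.06, 0, 0, 0, 0.6], [0, 0, 0, 0, 0, 0, 0.6]]
  ]
}}

```text
time: 32.33
tool_pos: [0.4899, -0.2712, 0.1793]
tool_rot: [-0.0, 0.998, -0.063, 0.002]
ft_force: [0.4, 0.4, -0.1]
opening: 0.6
```

Run:
```python
from h import *
f=grab('top')
print('plate2',blob(f,(50,60,20),(85,255,255),.066,(506*.64,312*.64)))
c,a,l,w=quad(f,np.array([(168,97),(209,96),(211,163),(169,165)])/3.636+[195,140],.057);print(c,a,l,w)
plan(*c,.13,a-90)
```

```text
plate2 (array([ 0.49049701, -0.26407825]), (179, 112), -7.261322021484375, 2262.5)
[ 0.54474541 -0.06303372] 1.3070248841824572 0.048659110285668244 0.029657180290762832
pos [ 0.4894 -0.2707  0.178 ] yaw -7.3 j7 0.49 t 32.4 open 0.60 F [ 0.1  0.2 -0.1]
 turn frac [-6.000e-04 -2.000e-04  4.525e-01] (rows>=8)  then shift frac [-0.4126 -0.1202  0.0959] mm [-206.3  -60.1   48. ]
```

Call:
{"method": "arm_command", "body": {
  "commands": [
    [[0, 0, 0, 0, 0, 0.0503, 0.6], [0, 0, 0, 0, 0, 0.0503, 0.6], [0, 0, 0, 0, 0, 0.0503, 0.6], [0, 0, 0, 0, 0, 0.0503, 0.6], [0, 0, 0, 0, 0, 0.0503, 0.6], [0, 0, 0, 0, 0, 0.0503, 0.6], [0, 0, 0, 0, 0, 0.0503, 0.6], [0, 0, 0, 0, 0, 0.0503, 0.6], [0, 0, 0, 0, 0, 0.0501, 0.6]]
  ]
}}

```text
time: 33.5
tool_pos: [0.4883, -0.2703, 0.1759]
tool_rot: [0.0, 0.713, -0.701, -0.001]
ft_force: [-0.2, 0.5, 0.2]
opening: 0.599
```

Call:
{"method": "arm_command", "body": {
  "commands": [
    [[-0.09, -0.026, 0.02, 0, 0, 0, 0.6], [-0.09, -0.026, 0.02, 0, 0, 0, 0.6], [-0.09, -0.026, 0.02, 0, 0, 0, 0.6], [-0.08, -0.024, 0.02, 0, 0, 0, 0.6], [-0.045, -0.0132, 0.0159, 0, 0, 0, 0.6], [-0.0176, -0.005, 0, 0, 0, 0, 0.6], [0, 0, 0, 0, 0, 0, 0.6], [0, 0, 0, 0, 0, 0, 0.6]]
  ]
}}

```text
time: 34.5
tool_pos: [0.5442, -0.0646, 0.1299]
tool_rot: [-0.0, 0.714, -0.7, -0.0]
ft_force: [0.7, 0.5, 0.1]
opening: 0.598
```

Run:
```python
from h import *
plan(.5447,-.063,.0485,-88.7)
```

```text
pos [ 0.5442 -0.0646  0.1299] yaw -88.8 j7 -0.83 t 34.5 open 0.60 F [0.7 0.5 0.1]
 turn frac [-0.0001  0.0002 -0.0007] (rows>=1)  then shift frac [-0.0032 -0.0011  0.1628] mm [-1.6 -0.5 81.4]
```

Call:
{"method": "arm_command", "body": {
  "commands": [
    [[-0.003, -0.001, 0.07, 0, 0, 0, 0.6], [0, 0, 0.06, 0, 0, 0, 0.6], [0, 0, 0.033, 0, 0, 0, 0.6], [0, 0, 0, 0, 0, 0, 0.15], [0, 0, 0, 0, 0, 0, 0.15], [0, 0, 0, 0, 0, 0, 0.15], [0, 0, 0, 0, 0, 0, 0.15], [0, 0, 0, 0, 0, 0, 0.15], [0, 0, -0.07, 0, 0, 0, 0.15], [0, 0, -0.1, 0, 0, 0, 0.15], [0, 0, -0.05, 0, 0, 0, 0.15]]
  ],
  "newtons": 30
}}

```text
time: 35.88
tool_pos: [0.5453, -0.0616, 0.1601]
tool_rot: [-0.001, 0.715, -0.699, 0.0]
ft_force: [0.9, -0.3, -0.4]
opening: 0.344
```

Call:
{"method": "arm_command", "body": {
  "commands": [
    [[0, 0, 0, 0, 0, -0.0433, 0.15], [0, 0, 0, 0, 0, -0.0433, 0.15], [0, 0, 0, 0, 0, -0.0433, 0.15], [0, 0, 0, 0, 0, -0.0433, 0.15], [0, 0, 0, 0, 0, -0.0433, 0.15], [0, 0, 0, 0, 0, 0, 0.15]]
  ]
}}

```text
time: 36.62
tool_pos: [0.5448, -0.0615, 0.1581]
tool_rot: [-0.001, 0.907, -0.421, -0.0]
ft_force: [0.5, -0.1, 0.1]
opening: 0.342
```

Run:
```python
from h import *
plan(.4923,.2215,.13,-49.7)
```

```text
pos [ 0.5448 -0.0615  0.1581] yaw -49.8 j7 -0.38 t 36.6 open 0.34 F [ 0.5 -0.1  0.1]
 turn frac [-0.0004  0.0004 -0.0006] (rows>=1)  then shift frac [-0.4996 -0.2861  0.0563] mm [-249.8 -143.1   28.1]
```

Call:
{"method": "arm_command", "body": {
  "commands": [
    [[-0.09, -0.0515, 0, 0, 0, 0, 0.15], [-0.09, -0.0515, 0.01, 0, 0, 0, 0.15], [-0.09, -0.0515, 0.01, 0, 0, 0, 0.15], [-0.09, -0.0515, 0.01, 0, 0, 0, 0.15], [-0.08, -0.046, 0.01, 0, 0, 0, 0.15], [-0.042, -0.024, 0.01, 0, 0, 0, 0.15], [-0.0176, -0.0101, 0.006, 0, 0, 0, 0.15], [0, 0, 0, 0, 0, 0, 0.15], [0, 0, 0, 0, 0, 0, 0.15]]
  ]
}}

```text
time: 37.75
tool_pos: [0.493, 0.2202, 0.1306]
tool_rot: [-0.0, 0.907, -0.422, -0.0]
ft_force: [-0.1, 0.5, -0.7]
opening: 0.345
```

Run:
```python
from h import *
plan(.4923,.2215,.0235,-49.7)
f=grab('top')
print('plate1',blob(f,(50,60,20),(85,255,255),.039,(378*.64,300*.64)))
```

```text
pos [0.493  0.2202 0.1306] yaw -49.9 j7 -0.82 t 37.8 open 0.34 F [-0.1  0.5 -0.7]
 turn frac [-0.0002  0.0002 -0.001 ] (rows>=1)  then shift frac [-0.0028 -0.0006  0.2142] mm [ -1.4  -0.3 107.1]
plate1 (array([ 0.49890131, -0.05372719]), (180, 110), -1.9465866088867188, 2732.0)
```

Call:
{"method": "arm_command", "body": {
  "commands": [
    [[-0.0028, 0, 0.07, 0, 0, 0, 0.15], [0, 0, 0.07, 0, 0, 0, 0.15], [0, 0, 0.04, 0, 0, 0, 0.15], [0, 0, 0.02, 0, 0, 0, 0.15], [0, 0, 0.014, 0, 0, 0, 0.15], [0, 0, 0, 0, 0, 0, 0.15], [0, 0, 0, 0, 0, 0, 0.48], [0, 0, 0, 0, 0, 0, 0.48], [0, 0, 0, 0, 0, 0, 0.48], [0, 0, -0.08, 0, 0, 0, 0.48], [0, 0, -0.1, 0, 0, 0, 0.48], [0, 0, -0.05, 0, 0, 0, 0.48]]
  ]
}}

```text
time: 39.3
tool_pos: [0.4921, 0.2229, 0.1407]
tool_rot: [-0.001, 0.907, -0.421, 0.0]
ft_force: [0.7, 0.4, -0.7]
opening: 0.482
```

Call:
{"method": "arm_command", "body": {
  "commands": [
    [[0, 0, 0, 0, 0, -0.0443, 0.4], [0, 0, 0, 0, 0, -0.0443, 0.4], [0, 0, 0, 0, 0, -0.0443, 0.4], [0, 0, 0, 0, 0, -0.0443, 0.4], [0, 0, 0, 0, 0, -0.0443, 0.4], [0, 0, 0, 0, 0, -0.0443, 0.4], [0, 0, 0, 0, 0, 0, 0.4]]
  ]
}}

```text
time: 40.17
tool_pos: [0.4917, 0.2226, 0.1386]
tool_rot: [-0.001, 1.0, -0.017, -0.0]
ft_force: [-0.1, 1.1, 0.7]
opening: 0.405
```

Run:
```python
from h import *
plan(.4989,-.0537,.12,-2)
```

```text
pos [0.4917 0.2226 0.1386] yaw -2.0 j7 -0.25 t 40.2 open 0.40 F [-0.1  1.1  0.7]
 turn frac [-0.0006  0.0001  0.0002] (rows>=1)  then shift frac [0.0338 0.5518 0.0372] mm [ 16.9 275.9  18.6]
```

Call:
{"method": "arm_command", "body": {
  "commands": [
    [[0.0068, 0.09, 0, 0, 0, 0, 0.4], [0.0068, 0.1, 0, 0, 0, 0, 0.4], [0.0068, 0.1, 0, 0, 0, 0, 0.4], [0.0068, 0.1, 0.01, 0, 0, 0, 0.4], [0.0068, 0.09, 0.01, 0, 0, 0, 0.4], [0, 0.05, 0.01, 0, 0, 0, 0.4], [0, 0.022, 0.007, 0, 0, 0, 0.4], [0, 0, 0, 0, 0, 0, 0.4], [0, 0, 0, 0, 0, 0, 0.4]]
  ]
}}

```text
time: 41.3
tool_pos: [0.4997, -0.0523, 0.1195]
tool_rot: [-0.001, 1.0, -0.016, -0.0]
ft_force: [0.5, 0.3, -0.1]
opening: 0.397
```

Run:
```python
from h import *
plan(.4989,-.0537,.049,-2)
```

```text
pos [ 0.4997 -0.0523  0.1195] yaw -1.8 j7 0.23 t 41.3 open 0.40 F [ 0.5  0.3 -0.1]
 turn frac [-0.0006  0.0001  0.0009] (rows>=1)  then shift frac [-0.0015  0.0028  0.141 ] mm [-0.7  1.4 70.5]
```

Call:
{"method": "arm_command", "body": {
  "commands": [
    [[-0.0015, 0.003, 0.06, 0, 0, 0.001, 0.4], [0, 0, 0.05, 0, 0, 0, 0.4], [0, 0, 0.031, 0, 0, 0, 0.4], [0, 0, 0, 0, 0, 0, 0], [0, 0, 0, 0, 0, 0, 0], [0, 0, 0, 0, 0, 0, 0], [0, 0, 0, 0, 0, 0, 0], [0, 0, 0, 0, 0, 0, 0], [0, 0, -0.04, 0, 0, 0, 0], [0, 0, -0.1, 0, 0, 0, 0], [0, 0, -0.07, 0, 0, 0, 0], [0, 0, -0.03, 0, 0, 0, 0]]
  ],
  "newtons": 60
}}

```text
time: 42.8
tool_pos: [0.4993, -0.0552, 0.1708]
tool_rot: [-0.001, 1.0, -0.018, 0.001]
ft_force: [0.2, 0.8, -1.3]
opening: 0.122
```

Call:
{"method": "arm_command", "body": {
  "commands": [
    [[0, 0, 0, 0, 0, 0.0285, 0], [0.0068, 0.08, 0, 0, 0, 0, 0], [0.0068, 0.09, 0, 0, 0, 0, 0], [0.0068, 0.09, 0, 0, 0, 0, 0], [0.0068, 0.09, 0, 0, 0, 0, 0], [0.0068, 0.055, 0, 0, 0, 0, 0], [0, 0.025, 0, 0, 0, 0, 0], [0, 0, 0, 0, 0, 0, 0], [0, 0, 0, 0, 0, 0, 0]]
  ]
}}

```text
time: 43.92
tool_pos: [0.4887, -0.2691, 0.1684]
tool_rot: [-0.001, 0.998, -0.062, -0.0]
ft_force: [0.1, 0.0, -1.1]
opening: 0.123
```

Run:
```python
from h import *
plan(.489,-.269,.1075,-7.2)
f=grab('top','t5.png');s=grab('scene')
o=np.zeros((600,800,3),np.uint8)
o[:400,:400]=cv2.resize(f['image'][140:250,195:305],(400,400),interpolation=cv2.INTER_CUBIC)
o[:400,400:]=cv2.resize(s['image'][150:250,140:240],(400,400),interpolation=cv2.INTER_CUBIC)
o[400:,:300]=cv2.resize(f['image'][130:230,60:210],(300,200),interpolation=cv2.INTER_CUBIC)
o[400:,400:]=cv2.resize(s['image'][160:260,220:420],(400,200),interpolation=cv2.INTER_CUBIC)
cv2.imwrite('pics/c5.png',o)
```

```text
pos [ 0.4887 -0.2691  0.1684] yaw -7.1 j7 0.51 t 43.9 open 0.12 F [ 0.1  0.  -1.1]
 turn frac [-0.0007  0.0004  0.0005] (rows>=1)  then shift frac [ 0.0006 -0.0002  0.1217] mm [ 0.3 -0.1 60.9]
```

View pics/c5.png

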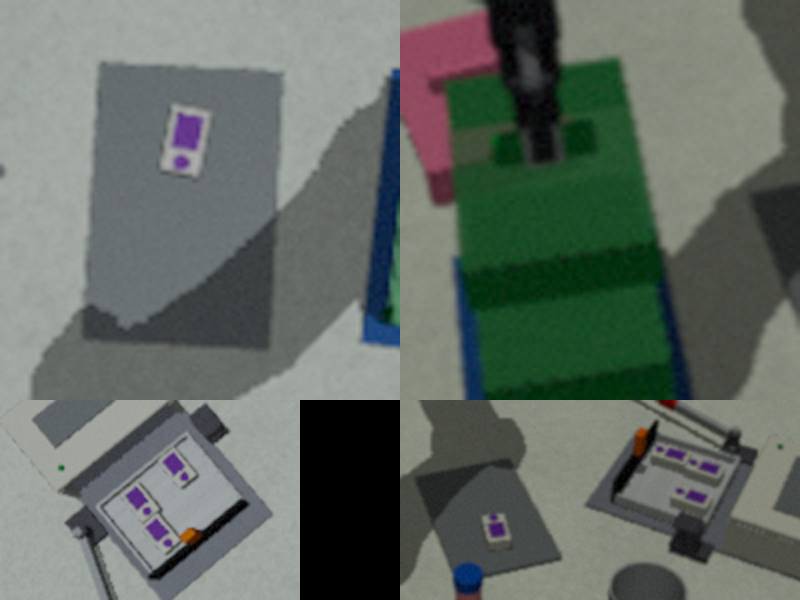

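A fourth cartridge lies on the grey board, with corners at (173,103), (213,108), (199,178) and (161,173). Three are flat in the tray. I'll lower plate 1 and then fetch the last one.

Call:
{"method": "arm_command", "body": {
  "commands": [
    [[0, 0, 0.04, 0, 0, 0, 0], [0, 0, 0.04, 0, 0, 0, 0], [0, 0, 0.02, 0, 0, 0, 0], [0, 0, 0.012, 0, 0, 0, 0], [0, 0, 0.007, 0, 0, 0, 0], [0, 0, 0.003, 0, 0, 0, 0], [0, 0, 0, 0, 0, 0, 0]]
  ]
}}

```text
time: 44.9
tool_pos: [0.4887, -0.2706, 0.1079]
tool_rot: [-0.001, 0.998, -0.063, 0.0]
ft_force: [-0.9, 0.4, -1.8]
opening: 0.118
```

Call:
{"method": "arm_command", "body": {
  "commands": [
    [[0, 0, 0, 0, 0, 0, 0.35], [0, 0, 0, 0, 0, 0, 0.35], [0, 0, 0, 0, 0, 0, 0.35], [0, 0, -0.06, 0, 0, 0, 0.4], [0, 0, -0.07, 0, 0, 0, 0.5], [0, 0, -0.03, 0, 0, 0, 0.6], [0, 0, 0, 0, 0, 0, 0.6]]
  ]
}}

```text
time: 45.78
tool_pos: [0.4891, -0.2707, 0.1884]
tool_rot: [-0.0, 0.998, -0.063, 0.001]
ft_force: [-0.3, -0.8, -0.2]
opening: 0.6
```

Run:
```python
from h import *
f=grab('top')
print('plate1',blob(f,(50,60,20),(85,255,255),.097,(506*.64,312*.64)))
c,a,l,w=quad(f,np.array([(173,103),(213,108),(199,178),(161,173)])/3.636+[195,140],.026);print(c,a,l,w)
plan(*c,.11,a-90)
```

```text
plate1 (array([ 0.49052029, -0.25750433]), (178, 106), -7.36639404296875, 2371.0)
[ 0.54150432 -0.06004938] -10.3863016833536 0.05296049380020058 0.0290527488871986
pos [ 0.4886 -0.2704  0.1875] yaw -7.2 j7 0.50 t 45.8 open 0.60 F [-0.3  0.1 -0.5]
 turn frac [-3.000e-04  4.000e-04  5.178e-01] (rows>=9)  then shift frac [-0.4329 -0.0282  0.1549] mm [-216.4  -14.1   77.5]
```

Call:
{"method": "arm_command", "body": {
  "commands": [
    [[0, 0, 0, 0, 0, 0.0518, 0.6], [0, 0, 0, 0, 0, 0.0518, 0.6], [0, 0, 0, 0, 0, 0.0518, 0.6], [0, 0, 0, 0, 0, 0.0518, 0.6], [0, 0, 0, 0, 0, 0.0518, 0.6], [0, 0, 0, 0, 0, 0.0518, 0.6], [0, 0, 0, 0, 0, 0.0518, 0.6], [0, 0, 0, 0, 0, 0.0518, 0.6], [0, 0, 0, 0, 0, 0.0518, 0.6], [0, 0, 0, 0, 0, 0.0516, 0.6]]
  ]
}}

```text
time: 47.08
tool_pos: [0.488, -0.2704, 0.1862]
tool_rot: [-0.001, -0.638, 0.77, 0.001]
ft_force: [-0.2, 0.7, 0.2]
opening: 0.601
```

Call:
{"method": "arm_command", "body": {
  "commands": [
    [[-0.09, -0.006, 0, 0, 0, 0, 0.6], [-0.09, -0.006, 0, 0, 0, 0, 0.6], [-0.09, -0.006, 0.02, 0, 0, 0, 0.6], [-0.09, -0.006, 0.06, 0, 0, 0, 0.6], [-0.05, -0.003, 0.05, 0, 0, 0, 0.6], [-0.0229, -0.0012, 0.0249, 0, 0, 0, 0.6], [0, 0, 0, 0, 0, 0, 0.6], [0, 0, 0, 0, 0, 0, 0.6]]
  ]
}}

```text
time: 48.08
tool_pos: [0.5416, -0.0619, 0.1111]
tool_rot: [0.0, -0.639, 0.769, 0.0]
ft_force: [-0.3, -0.4, 0.4]
opening: 0.6
```

Run:
```python
from h import *
plan(.5415,-.060,.0175,-100.4)
```

```text
pos [ 0.5416 -0.0619  0.1111] yaw -100.5 j7 -0.94 t 48.1 open 0.60 F [-0.3 -0.4  0.4]
 turn frac [-0.0001  0.0001 -0.0007] (rows>=1)  then shift frac [-0.0037  0.0008  0.1872] mm [-1.9  0.4 93.6]
```

Grasp, lift to about 0.15 and turn 50.8° towards the last slot (0.5389, 0.1666).

Call:
{"method": "arm_command", "body": {
  "commands": [
    [[-0.004, 0.001, 0.07, 0, 0, 0, 0.6], [0, 0, 0.07, 0, 0, 0, 0.6], [0, 0, 0.03, 0, 0, 0, 0.6], [0, 0, 0.017, 0, 0, 0, 0.6], [0, 0, 0, 0, 0, 0, 0.15], [0, 0, 0, 0, 0, 0, 0.15], [0, 0, 0, 0, 0, 0, 0.15], [0, 0, 0, 0, 0, 0, 0.15], [0, 0, 0, 0, 0, 0, 0.15], [0, 0, -0.07, 0, 0, 0, 0.15], [0, 0, -0.11, 0, 0, 0, 0.15], [0, 0, -0.08, 0, 0, 0, 0.15]]
  ],
  "newtons": 30
}}

```text
time: 49.58
tool_pos: [0.5415, -0.0582, 0.149]
tool_rot: [0.0, -0.64, 0.768, 0.0]
ft_force: [0.6, -0.9, -0.9]
opening: 0.343
```

Call:
{"method": "arm_command", "body": {
  "commands": [
    [[0, 0, 0, 0, 0, -0.047, 0.15], [0, 0, 0, 0, 0, -0.047, 0.15], [0, 0, 0, 0, 0, -0.047, 0.15], [0, 0, 0, 0, 0, -0.047, 0.15], [0, 0, 0, 0, 0, -0.047, 0.15], [0, 0, 0, 0, 0, -0.047, 0.15], [0, 0, 0, 0, 0, 0, 0.15]]
  ]
}}

```text
time: 50.45
tool_pos: [0.5414, -0.0582, 0.1473]
tool_rot: [-0.001, 0.907, -0.42, -0.0]
ft_force: [0.5, -0.6, 0.3]
opening: 0.34
```

Run:
```python
from h import *
plan(.5389,.1666,.13,-49.7)
f=grab('top','t6.png')
cv2.imwrite('pics/c6.png',cv2.resize(f['image'][130:230,60:210],(600,400),interpolation=cv2.INTER_CUBIC))
```

```text
pos [ 0.5414 -0.0582  0.1473] yaw -49.7 j7 -0.37 t 50.5 open 0.34 F [ 0.5 -0.6  0.3]
 turn frac [-0.0004  0.0004 -0.    ] (rows>=1)  then shift frac [-0.3461 -0.287   0.0346] mm [-173.1 -143.5   17.3]
```

View pics/c6.png

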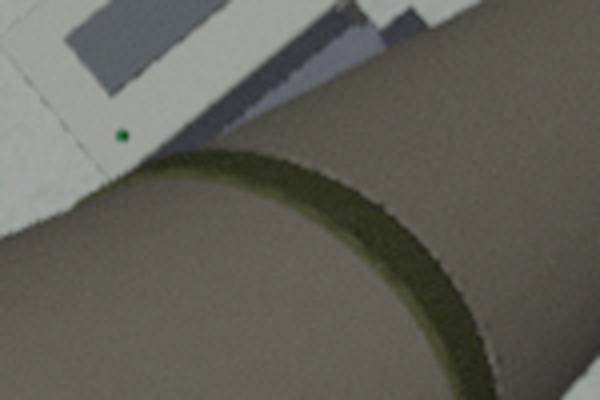

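The arm hides the tray in this view. The slot was clear in the last picture, so I'll go on.

Call:
{"method": "arm_command", "body": {
  "commands": [
    [[-0.09, -0.0746, 0, 0, 0, 0, 0.15], [-0.09, -0.0746, 0.007, 0, 0, 0, 0.15], [-0.08, -0.0664, 0.01, 0, 0, 0, 0.15], [-0.055, -0.0456, 0.01, 0, 0, 0, 0.15], [-0.031, -0.0258, 0.008, 0, 0, 0, 0.15], [0, 0, 0, 0, 0, 0, 0.15], [0, 0, 0, 0, 0, 0, 0.15]]
  ]
}}

```text
time: 51.38
tool_pos: [0.539, 0.1648, 0.1301]
tool_rot: [-0.0, 0.907, -0.421, -0.0]
ft_force: [-0.4, -0.3, -0.8]
opening: 0.343
```

Run:
```python
from h import *
plan(.5389,.1666,.0235,-49.7)
s=grab('scene','s7.png')
cv2.imwrite('pics/c7.png',cv2.resize(s['image'][150:250,300:450],(750,500),interpolation=cv2.INTER_CUBIC))
```

```text
pos [0.539  0.1648 0.1301] yaw -49.8 j7 -0.72 t 51.4 open 0.34 F [-0.4 -0.3 -0.8]
 turn frac [-0.0001  0.0001 -0.0006] (rows>=1)  then shift frac [-0.0029 -0.0022  0.2131] mm [ -1.5  -1.1 106.6]
```

View pics/c7.png

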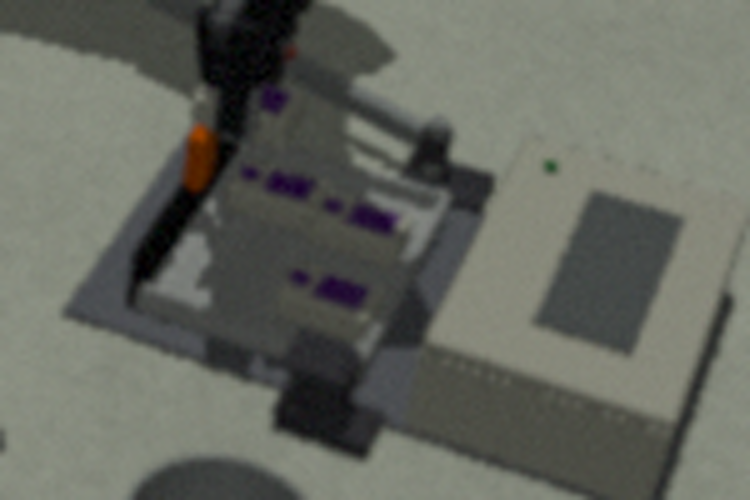

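The three placed cartridges are undisturbed, at about (285,180), (365,212) and (335,290). The fourth slot, near the front right, is clear.

Call:
{"method": "arm_command", "body": {
  "commands": [
    [[-0.0029, -0.002, 0.07, 0, 0, 0, 0.15], [0, 0, 0.07, 0, 0, 0, 0.15], [0, 0, 0.04, 0, 0, 0, 0.15], [0, 0, 0.02, 0, 0, 0, 0.15], [0, 0, 0.013, 0, 0, 0, 0.15], [0, 0, 0, 0, 0, 0, 0.15], [0, 0, 0, 0, 0, 0, 0.48], [0, 0, 0, 0, 0, 0, 0.48], [0, 0, 0, 0, 0, 0, 0.48], [0, 0, -0.08, 0, 0, 0, 0.48], [0, 0, -0.1, 0, 0, 0, 0.48], [0, 0, -0.06, 0, 0, 0, 0.6]]
  ]
}}

```text
time: 52.92
tool_pos: [0.539, 0.1684, 0.1455]
tool_rot: [-0.001, 0.908, -0.42, 0.0]
ft_force: [0.4, -0.0, 0.9]
opening: 0.6
```

Run:
```python
from h import *
plan(.4885,.172,.13,-49.7)
s=grab('scene','s8.png');f=grab('top')
o=np.zeros((500,800,3),np.uint8)
o[:,:400]=cv2.resize(s['image'][150:250,310:390],(400,500),interpolation=cv2.INTER_CUBIC)
o[:,400:]=cv2.resize(f['image'][130:250,280:376],(400,500),interpolation=cv2.INTER_CUBIC)
cv2.imwrite('pics/c8.png',o)
```

```text
pos [0.539  0.1684 0.1455] yaw -49.7 j7 -0.73 t 52.9 open 0.60 F [ 0.4 -0.   0.9]
 turn frac [-0.0007  0.0002  0.0003] (rows>=1)  then shift frac [-0.0708  0.0723  0.031 ] mm [-35.4  36.2  15.5]
```

View pics/c8.png

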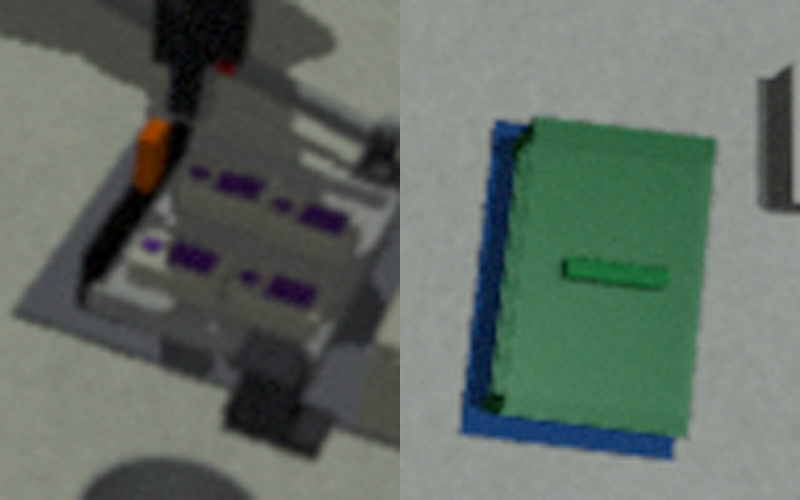

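All four cartridges are in the tray, at about (205,250), (290,285), (240,185) and (325,215) in the left crop. The pile on the mat looks square, with its rib at (614,273). Next I'll grip the tab.

Call:
{"method": "arm_command", "body": {
  "commands": [
    [[-0.035, 0.036, 0, 0, 0, 0, 0.6], [-0.036, 0.036, 0.031, 0, 0, 0, 0.6], [0, 0, 0, 0, 0, 0, 0.6], [0, 0, 0.06, 0, 0, 0, 0.6], [0, 0, 0.05, 0, 0, 0, 0.6], [0, 0, 0.022, 0, 0, 0, 0.6], [0, 0, 0, 0, 0, 0, 0], [0, 0, 0, 0, 0, 0, 0], [0, 0, 0, 0, 0, 0, 0], [0, 0, 0, 0, 0, 0, 0], [0, 0, 0, 0, 0, 0, 0]]
  ],
  "newtons": 30
}}

```text
time: 54.4
tool_pos: [0.4873, 0.1737, 0.0624]
tool_rot: [-0.001, 0.908, -0.419, -0.001]
ft_force: [-3.1, 4.0, -4.2]
opening: 0.225
```

Run:
```python
from h import *
plan(*dock(.003,0),.064,-49.7)
f=grab('top','t9.png')
print('rib',ray(f,[(280+214/4.167,130+273/4.167)],.115))
print(quad(f,np.array([(532-400,120),(716-400,140),(688-400,437),(503-400,415)])/4.167+[280,130],.097))
```

```text
pos [0.4873 0.1737 0.0624] yaw -49.6 j7 -0.63 t 54.4 open 0.22 F [-3.1  4.  -4.2]
 turn frac [-0.0002  0.0011  0.0008] (rows>=1)  then shift frac [ 0.0056 -0.2492 -0.0032] mm [   2.8 -124.6   -1.6]
rib [[ 0.48804352 -0.26846066  0.115     ]]
(array([ 0.4874566 , -0.26973755]), np.float64(-6.74699091497953), np.float64(0.1768759463992372), np.float64(0.1095666111539986))
```

Call:
{"method": "arm_command", "body": {
  "commands": [
    [[0, -0.01, 0, 0, 0, 0, 0], [0, -0.02, 0, 0, 0, 0, 0], [0, -0.03, 0, 0, 0, 0, 0], [0, -0.03, 0, 0, 0, 0, 0], [0, -0.03, 0, 0, 0, 0, 0], [0, -0.03, 0, 0, 0, 0, 0], [0, -0.03, 0, 0, 0, 0, 0], [0, -0.025, 0, 0, 0, 0, 0], [0, -0.02, 0, 0, 0, 0, 0], [0, -0.015, 0, 0, 0, 0, 0], [0, -0.006, 0, 0, 0, 0, 0], [0, 0, 0, 0, 0, 0, 0]]
  ]
}}

```text
time: 55.95
tool_pos: [0.5812, 0.2537, 0.0625]
tool_rot: [-0.001, 0.908, -0.419, -0.001]
ft_force: [-2.6, 4.5, -2.4]
opening: 0.228
```

Call:
{"method": "arm_command", "body": {
  "commands": [
    [[0, -0.006, 0, 0, 0, 0, 0], [0, 0, 0, 0, 0, 0, 0], [0, 0, 0, 0, 0, 0, 0]]
  ]
}}

```text
time: 56.32
tool_pos: [0.5832, 0.2555, 0.0625]
tool_rot: [-0.001, 0.908, -0.419, -0.001]
ft_force: [-3.8, 4.9, -2.8]
opening: 0.226
```

Call:
{"method": "arm_command", "body": {
  "commands": [
    [[0, -0.005, 0, 0, 0, 0, 0], [0, 0, 0, 0, 0, 0, 0], [0, -0.005, 0, 0, 0, 0, 0], [0, 0, 0, 0, 0, 0, 0], [0, 0, 0, 0, 0, 0, 0]]
  ]
}}

```text
time: 56.95
tool_pos: [0.5862, 0.258, 0.0625]
tool_rot: [-0.0, 0.908, -0.419, -0.002]
ft_force: [-6.4, 2.8, 0.9]
opening: 0.229
```

Call:
{"method": "arm_command", "body": {
  "commands": [
    [[0, -0.006, 0, 0, 0, 0, 0], [0, 0, 0, 0, 0, 0, 0], [0, 0, 0, 0, 0, 0, 0]]
  ]
}}

```text
time: 57.32
tool_pos: [0.5862, 0.258, 0.0624]
tool_rot: [0.001, 0.908, -0.42, -0.004]
ft_force: [-12.6, -3.4, 8.7]
opening: 0.221
```

The tray has hit its stop (about 12 N back, no further motion). I'll release it, rise, and work out the latch sweep.

Call:
{"method": "arm_command", "body": {
  "commands": [
    [[0, 0.006, 0, 0, 0, 0, 0], [0, 0, 0, 0, 0, 0, 0.5], [0, 0, 0, 0, 0, 0, 0.5], [0, 0, 0, 0, 0, 0, 0.5], [0, 0, -0.06, 0, 0, 0, 0.5], [0, 0, -0.09, 0, 0, 0, 0.5], [0, 0, 0, 0, 0, 0, 0], [0, 0, 0, 0, 0, 0, 0]]
  ]
}}

```text
time: 58.32
tool_pos: [0.5879, 0.257, 0.1367]
tool_rot: [-0.001, 0.908, -0.42, -0.0]
ft_force: [-0.3, 0.3, -0.5]
opening: 0.083
```

Run:
```python
from h import *
f=grab('top','t10.png')
r=blob(f,(0,180,60),(4,255,255),.037,(182*.64,373*.64));print('red',r)
c,s=np.cos(DY),np.sin(DY);v=np.array([[c,s],[-s,c]])@(r[0]-D)-[-.02,.112];print('q',np.arctan2(-v[0],-v[1]),np.hypot(*v))
q=np.r_[1.93,np.arange(1.8,-.01,-.12)];off=np.interp(q,[0,.4,1.2,1.6,1.8,1.93],[.014,.018,.02,.02,.022,.04])
p=np.c_[-.02-.115*np.sin(q)-off*np.cos(q),.112-.115*np.cos(q)+off*np.sin(q)]
d=np.diff(p,axis=0); print(dock(*p[0]),dock(*p[-1])); print((-d[:,::-1]/.5).round(3).tolist())
plan(*dock(*p[0]),.12,-49.7)
s=grab('scene');o=np.zeros((500,800,3),np.uint8)
o[:,:400]=cv2.resize(f['image'][90:240,30:150],(400,500),interpolation=cv2.INTER_CUBIC)
o[:,400:]=cv2.resize(s['image'][140:240,330:410],(400,500),interpolation=cv2.INTER_CUBIC)
cv2.imwrite('pics/c10.png',o)
```

```text
red (array([0.38464676, 0.27993417]), (27, 12), 22.56202507019043, 35.5)
q 1.9018345441444349 0.11751098452765717
[0.37235363 0.32153524] [0.55780965 0.22592114]
[[0.061, 0.027], [0.029, 0.01], [0.029, 0.006], [0.028, 0.003], [0.028, -0.001], [0.028, -0.004], [0.028, -0.007], [0.026, -0.011], [0.025, -0.014], [0.023, -0.017], [0.021, -0.02], [0.018, -0.022], [0.016, -0.025], [0.013, -0.027], [0.009, -0.029], [0.005, -0.03]]
pos [0.5876 0.2569 0.1362] yaw -49.6 j7 -0.84 t 58.4 open 0.00 F [-0.1  0.5 -1.3]
 turn frac [0.     0.0005 0.0003] (rows>=1)  then shift frac [-0.377   0.2447  0.0324] mm [-188.5  122.4   16.2]
```

View pics/c10.png

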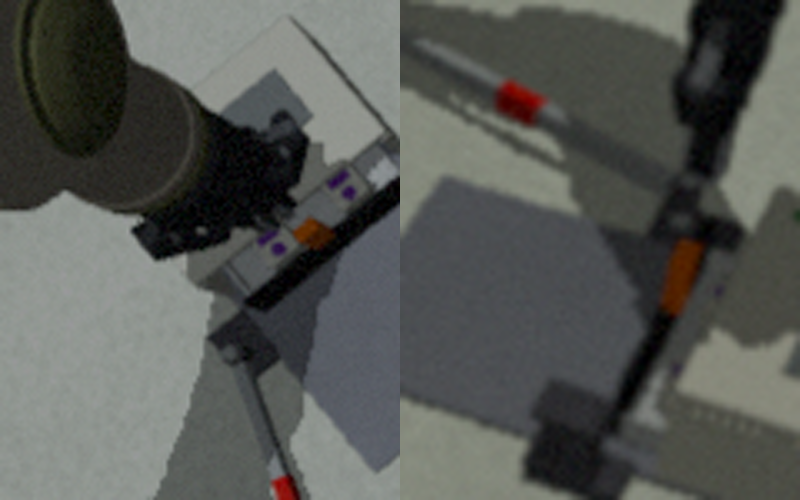

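The tray is back under the hood, with the panel across the front and the tab at (313,233). The latch is still open at q ≈ 1.90, and its red part is clear of the arm. I'll go outside the bar.

Call:
{"method": "arm_command", "body": {
  "commands": [
    [[-0.08, 0.052, 0, 0, 0, 0, 0], [-0.09, 0.058, 0, 0, 0, 0, 0], [-0.09, 0.058, 0, 0, 0, 0, 0], [-0.07, 0.046, 0.01, 0, 0, 0, 0], [-0.047, 0.0307, 0.022, 0, 0, 0, 0], [0, 0, 0, 0, 0, 0, 0], [0, 0, 0, 0, 0, 0, 0]]
  ]
}}

```text
time: 59.3
tool_pos: [0.3735, 0.3212, 0.1208]
tool_rot: [-0.0, 0.908, -0.42, -0.0]
ft_force: [0.5, 0.2, 0.2]
opening: -0.006
```

Run:
```python
from h import *
plan(.3724,.3215,.029,-49.7)
f=grab('top');t=ray(f,[(30+311/3.333,90+229/3.333)],.077)[0];v=t[:2]-D;print('tab local x',v@[np.cos(DY),np.sin(DY)])
```

```text
pos [0.3735 0.3212 0.1208] yaw -49.7 j7 -1.01 t 59.3 open -0.01 F [0.5 0.2 0.2]
 turn frac [-0.0002  0.0001  0.0002] (rows>=1)  then shift frac [-0.0019  0.0012  0.1837] mm [-1.   0.6 91.8]
tab local x 0.004543632178610478
```

Call:
{"method": "arm_command", "body": {
  "commands": [
    [[-0.002, 0.001, 0.07, 0, 0, 0, 0], [0, 0, 0.06, 0, 0, 0, 0], [0, 0, 0.035, 0, 0, 0, 0], [0, 0, 0.0187, 0, 0, 0, 0], [0, 0, 0, 0, 0, 0, 0], [0.03, 0.013, 0, 0, 0, 0, 0], [0.031, 0.014, 0, 0, 0, 0, 0], [0.029, 0.01, 0, 0, 0, 0, 0], [0.029, 0.006, 0, 0, 0, 0, 0], [0.028, 0.003, 0, 0, 0, 0, 0], [0.028, -0.001, 0, 0, 0, 0, 0], [0, 0, 0, 0, 0, 0, 0]]
  ]
}}

```text
time: 60.85
tool_pos: [0.4123, 0.2397, 0.0292]
tool_rot: [-0.001, 0.907, -0.421, 0.0]
ft_force: [0.1, 0.4, 0.0]
opening: 0.003
```

Call:
{"method": "arm_command", "body": {
  "commands": [
    [[0.028, -0.004, 0, 0, 0, 0, 0], [0.028, -0.007, 0, 0, 0, 0, 0], [0.026, -0.011, 0, 0, 0, 0, 0], [0.025, -0.014, 0, 0, 0, 0, 0], [0.023, -0.017, 0, 0, 0, 0, 0], [0.021, -0.02, 0, 0, 0, 0, 0], [0.018, -0.022, 0, 0, 0, 0, 0], [0.016, -0.025, 0, 0, 0, 0, 0], [0.013, -0.027, 0, 0, 0, 0, 0], [0.009, -0.025, 0, 0, 0, 0, 0], [0, 0, 0, 0, 0, 0, 0]]
  ]
}}

```text
time: 62.22
tool_pos: [0.5449, 0.2181, 0.029]
tool_rot: [-0.001, 0.908, -0.42, 0.0]
ft_force: [-0.1, 0.9, -0.7]
opening: -0.003
```

Run:
```python
from h import *
s=manip.observe();c,sn=np.cos(DY),np.sin(DY);print(np.array([[c,sn],[-sn,c]])@(s['tool_pos'][:2]-D))
plan(.5578,.2259,.029,-49.7)
```

```text
[-0.04887344 -0.00064254]
pos [0.5449 0.2181 0.029 ] yaw -49.6 j7 -0.70 t 62.2 open -0.00 F [-0.1  0.9 -0.7]
 turn frac [-0.0006  0.0001  0.0005] (rows>=1)  then shift frac [ 0.0047 -0.0297 -0.0001] mm [  2.4 -14.9  -0. ]
```

Final push in small increments against the stop.

Call:
{"method": "arm_command", "body": {
  "commands": [
    [[0, -0.01, 0, 0, 0, 0, 0], [0, -0.01, 0, 0, 0, 0, 0], [0, -0.008, 0, 0, 0, 0, 0], [0, 0, 0, 0, 0, 0, 0], [0, 0, 0, 0, 0, 0, 0]]
  ]
}}

```text
time: 62.85
tool_pos: [0.5543, 0.2265, 0.029]
tool_rot: [-0.001, 0.908, -0.42, -0.0]
ft_force: [0.0, 1.0, -0.1]
opening: 0.002
```

Run:
```python
from h import *
s=manip.observe();c,sn=np.cos(DY),np.sin(DY);print(np.array([[c,sn],[-sn,c]])@(s['tool_pos'][:2]-D),s['ft_force'])
g=grab('scene');f=grab('top','t11.png');o=np.zeros((500,800,3),np.uint8)
o[:,:400]=cv2.resize(f['image'][90:240,50:170],(400,500),interpolation=cv2.INTER_CUBIC)
o[:,400:]=cv2.resize(g['image'][140:240,330:410],(400,500),interpolation=cv2.INTER_CUBIC)
cv2.imwrite('pics/c11.png',o)
```

```text
[-0.0362501  -0.00028616] [ 0.03524101  0.95621295 -0.10292405]
```

View pics/c11.png

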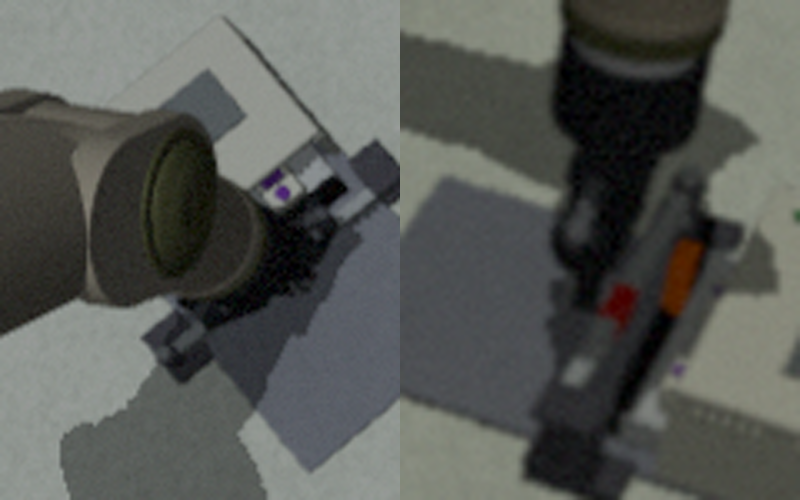

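The bar lies across the tray front with its red part at (618,305). There is no stop force yet, so I'll push a little more.

Call:
{"method": "arm_command", "body": {
  "commands": [
    [[0, -0.006, 0, 0, 0, 0, 0], [0, 0, 0, 0, 0, 0, 0], [0, -0.006, 0, 0, 0, 0, 0], [0, 0, 0, 0, 0, 0, 0], [0, 0, 0, 0, 0, 0, 0]]
  ]
}}

```text
time: 63.58
tool_pos: [0.5567, 0.2284, 0.0289]
tool_rot: [0.001, 0.907, -0.42, -0.002]
ft_force: [-7.5, -6.1, 5.7]
opening: 0.002
```

The stop is reached (about 10 N). I'll back off, rise clear and verify.

Call:
{"method": "arm_command", "body": {
  "commands": [
    [[0, 0.03, 0, 0, 0, 0, 0], [0, 0.04, 0, 0, 0, 0, 0], [0, 0.03, -0.04, 0, 0, 0, 0], [0, 0.03, -0.1, 0, 0, 0, 0], [-0.09, 0.03, -0.1, 0, 0, 0, 0], [-0.1, 0.03, -0.1, 0, 0, 0, 0], [-0.1, 0.03, -0.06, 0, 0, 0, 0], [-0.1, 0.03, 0, 0, 0, 0, 0], [-0.1, 0.03, 0, 0, 0, 0, 0], [-0.06, 0, 0, 0, 0, 0, 0], [0, 0, 0, 0, 0, 0, 0], [0, 0, 0, 0, 0, 0, 0]]
  ]
}}

```text
time: 65.08
tool_pos: [0.2844, 0.3424, 0.2179]
tool_rot: [-0.001, 0.908, -0.42, -0.0]
ft_force: [0.2, -0.5, 0.0]
opening: -0.002
```

Run:
```python
from h import *
g=grab('scene','s12.png');f=grab('top','t12.png');o=np.zeros((600,800,3),np.uint8)
r=blob(f,(0,180,50),(4,255,255),.037);print('red',r)
c,s=np.cos(DY),np.sin(DY);v=np.array([[c,s],[-s,c]])@(r[0]-D)-[-.02,.112];print('q',np.arctan2(-v[0],-v[1]),np.hypot(*v))
t=blob(f,(5,150,60),(20,255,255),.07);print('tab',np.array([[c,s],[-s,c]])@(t[0]-D))
k=.64
o[:,:400]=cv2.resize(f['image'][90:270,50:170],(400,600),interpolation=cv2.INTER_CUBIC)
o[:300,400:]=cv2.resize(g['image'][150:240,340:460],(400,300),interpolation=cv2.INTER_CUBIC)
o[300:,400:]=cv2.resize(g['image'][150:270,130:290],(400,300),interpolation=cv2.INTER_CUBIC)
cv2.imwrite('pics/c12.png',o); print(manip.observe()['tool_pos'])
```

```text
red (array([0.57241144, 0.23349875]), (26, 13), -44.487144470214844, 34.0)
q -0.01716800056053163 0.11868257925539503
tab [0.00624377 0.00116747]
[0.28481543 0.34211317 0.21793382]
```

View pics/c12.png

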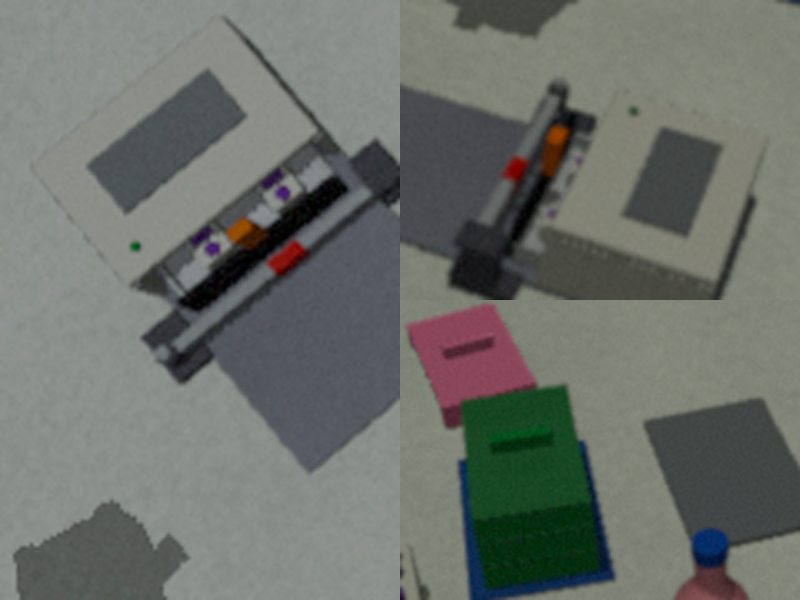

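The latch bar sits in its catch (measured q ≈ −0.02), the tray is home with the front two cartridges visible inside, and the three plates stand squarely on the mat. Handing in.

```bash
python3 -c "
from workcell import manip
print(manip.hand_in())"
```

```text
the job is handed in; nothing more can be done
None
```

I finished the job and handed it in at about 65 s of robot time; `hand_in` gives no verdict.

I drew the tray out and took the stack apart from the top down. Four cartridges were present, and I laid all four in the tray. The three green plates went onto the mat as one pile, then I pushed the tray home and swung the latch shut.

Last checks:
- **Cartridges:** all four lay flat in the tray before I pushed it in. With the tray home, two are visible and the hood hides the other two.
- **Tray:** it stopped against its end stop with about 12 N. The tab measured 1.5 to 3 mm further in than its expected home position, so the tray is fully home within camera error.
- **Latch:** it stopped against its end stop with about 10 N and measured −0.02 rad, which is shut within error.
- **Plates:** the top plate measured within about 2 mm and 0.5° of the mat. An earlier reading, while the arm was still near the pile, put it about 12 mm off in y. A second look with the arm clear did not confirm that. I measured the lower two plates only as I placed them, and both were within about 6 mm of the mat centre.
- **Bystanders:** the robot did not touch the canister, bottle, tube rack or pink look-alike. I did not re-measure their positions at the end.

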